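# Make up a trolley-wheel kit

### The arm

A 6-joint arm with a two-finger parallel gripper is mounted at the origin on the work surface. World frame = base frame: x ahead of the robot, y to its left, z up, the work surface at z = 0. Lengths are in m, angles in degrees, forces in N, time in s.
With the tool pointing down it reaches from about 0.275 to 0.75 m from the base axis. Payload 10.2 kg.
Tool frame: the origin (TCP) lies on the centre line of the jaws, within the pads' length; the fingertips stand 19 mm ahead of it and the grasp point (between the pads) is the TCP (arm.tcp_to_tips is the distance from the TCP to the fingertips, in m); x points along the fingers, z is the direction in which the jaws open and shut, and the axes are right-handed (so a half turn about x gives the same grasp; the last joint's range is limited). The gripper opens to 85 mm and grips with 20 to 120 N. Pads are 22 mm wide; open, the fingers measure 114 mm over their backs; the gripper's body (76 mm by 85 mm) begins 54 mm behind the grasp point. The pads swing forward as they close: fully open they stand 13 mm farther back than shut.
Start: joints at [-86.941, 17.928, 85.812, -0, 76.261, -12.8], TCP at [0.143, -0.505, 0.25] pointing down, gripper open.
Joint ranges: [-168.41, 168.41], [-55.51, 124.54], [10.69, 146.95], [-70.63, 250.63], [1, 178], [-165.06, 165.06]. Speed limits (degrees/s): [136.94, 136.94, 172.46, 180, 180, 180].

### API

Orientations are given as a 3x3 rotation matrix whose columns are the frame's x, y, z axes.
In Python, from station import arm gives the robot as it stands.
- The arm moves only by the shell command python3 -m handwheel 'ROWS' [FORCE]. ROWS is JSON, a list of rows, each an object with "fingers": the finger opening in cm, from 0 to 8.54; "slide": the shift along the tool's x, y, z in cm, a list of three; "delta_rot": the turn, a rotation vector about the tool's x, y, z in degrees, a list of three. In form: [{"fingers": fingers, "slide": [dx, dy, dz], "delta_rot": [ax, ay, az]}, ...]. A call has 1 to 5 rows; each row shifts and turns the commanded pose from where the row before left it, along the tool's axes as they then stand; what a row does not reach is not made up. A row lasts 1/10 s, in which the tool goes at most 50 mm and 8.59 degrees, less where a joint would pass 70% of its speed; a pose out of reach is approached as far as the arm can. A call with a gripper value outside its range is refused whole. The fingers move at their own pace and stop on an object; FORCE is the grip in N (left out, the last holds). Time passes only in rows, so rows that do not move let the fingers close. It gives the time, the measured TCP pose, the force and the opening at its end, in the units of the state.
- arm.read_state(): the state, without advancing time (a new reading comes with each control period).
- arm.capture(name): name is "scene" or "top" or "wrist"; returns (picture, depth): 480x640x3 uint8, blue, green, red; 480x640 float32, m along the optical axis (not along the pixel's ray), 0 where there is no reading.
- arm.camera_info(name): a dict with "vfov" (degrees; the focal length in pixels is half the picture's height over the tangent of half this angle, whatever the lens; pixels are square), "cx", "cy" (the principal point, pixels), "D" ([k1, k2, p1, p2, k3] as OpenCV has them; the pictures are not rectified), "view" (4x4, takes a point from world to camera coordinates). Camera axes: x right, y down, z forward; pixel columns grow to the right and rows downward; lengths in m; the calibration is good to about 2 mm. A picture is of the moment at which its call begins: read the wrist's pose just before it. camera_info takes no time and is no camera call; for the wrist camera it gives the pose at the moment of the call.
- arm.close_job(): hands the job in, once; it reports no verdict.
The state is a dict: "clock": time; "joints": joint angles; "dq": joint speeds; "joint_efforts": joint torques, N m; "tcp_pos": TCP position; "eef_rot": TCP orientation; "wrist_force": force on the tool from outside, world axes, zero at the start; "torque": the same for the moment, N m; "width": opening from 0.0 (shut) to 1.0 (fully open).
Only numpy, scipy, OpenCV 4.12 (cv2) and the standard library are available. Lean on these libraries where they do the work, as an engineer would, in place of code of your own. Each camera call takes 0.05 s, during which the arm holds its last target.

### The job

Make up one trolley-wheel kit in the teal tote on the packing bench: lay the large wheel flat in the round nest, the bearing block in the rectangular nest the way up it stands now, stand the sleeve over the post, and lay the long bolt across the two vee saddles. Lower the parts into place, do not drop them, and leave the small wheel and the short bolt where they lie.

Things in the scene. Friction and masses are not known exactly. Their poses are not given: they have to be found in the camera images.
- wheel: the large trolley wheel, to be kitted: dark rubber tread with grey hub, a disc 56 mm in diameter and 32 mm high lying flat (axle upright). Origin: centre of its underside, z up along the axle. About 0.11 kg.
- wheel_small: the small wheel, does not belong to the kit: the same look, 40 mm in diameter, 32 mm high, lying flat. Origin: centre of its underside, z up. Stays where it is.
- bolt: the long steel axle bolt, to be kitted, lying level: 110 mm long overall, a hexagon 24 mm across flats and 12 mm thick on each end (head and nut), between them a round shank 14 mm in diameter, 86 mm long. Origin: on the shank's axis at mid-length (12 mm above the table as it lies); x along the bolt. Both ends alike. About 0.19 kg.
- bolt_short: the short axle bolt, does not belong to the kit: like the long one but 70 mm long overall (shank 46 mm). Same origin and axes. Stays where it is.
- block: the bearing block, to be kitted: aluminium block 66 mm (its x) x 34 mm (its y) x 36 mm high, with two small dark screw holes on top and a dark bore on its long sides. Origin: centre of its underside, z up. About 0.2 kg.
- sleeve: the spacer sleeve, to be kitted: steel tube standing upright, 36 mm outside diameter, 26 mm bore right through, 40 mm high. Origin: centre of its underside, z up. About 0.12 kg.
- nest_round: Nest for the large wheel: fixed grey plate 106 x 106 x 6 mm, one of four in 2 x 2 (115 mm pitch) in the teal tote (250 mm square, rim 28 mm above table). Origin: centre of its underside, z up, x, y along its sides. White ring wall on it, 74 mm inside, 86 mm outside diameter, top 14 mm above origin; the wheel rests inside on the plate, 6 mm above origin.
- nest_rect: Nest for the block: fixed grey plate 106 x 106 x 6 mm, one of four in 2 x 2 (115 mm pitch) in the teal tote (250 mm square, rim 28 mm above table). Origin: centre of its underside, z up, x, y along its sides. White frame on it, inside 84 mm (x) x 52 mm (y), walls 6 mm thick, top 14 mm above origin; the block rests inside on the plate, 6 mm above origin, long side along x.
- nest_post: Nest for the sleeve: fixed grey plate 106 x 106 x 6 mm, one of four in 2 x 2 (115 mm pitch) in the teal tote (250 mm square, rim 28 mm above table). Origin: centre of its underside, z up, x, y along its sides. In its middle an upright white post, diameter 10 mm, tapered top 30 mm above origin; the sleeve stands around it on the plate, 6 mm above origin.
- nest_vee: Nest for the long bolt: fixed grey plate 106 x 106 x 6 mm, one of four in 2 x 2 (115 mm pitch) in the teal tote (250 mm square, rim 28 mm above table). Origin: centre of its underside, z up, x, y along its sides. Two white 90-degree vee saddles 10 mm thick at x = -28 and +28 mm, mouth 31 mm wide, 42 mm above origin. The bolt lies along x, shank in both vees, hexagons outside, axis 36 mm above origin; 46 mm free between the saddles.
Not all that is in view belongs to the job. Leave any red or yellow look-alike of the sleeve alone.

How it is judged:
By the outcome, as a careful person would: the job done as asked, in the order asked, and still so for the second after the job is handed in, with the robot touching nothing.
It also fails if it takes over 107 s, if anything falls off the work surface, if the arm or the gripper's body presses on something with over 40 N, if the wrist force passes 120 N, or if a joint passes its speed limit or range.

## Working session

There is one attempt and no reset: what is moved stays moved. The work goes in short steps, Python scripts to look and compute and a shell command to move; the robot and the scene stay as the last step left them, time stands still between calls to the robot, and variables do not carry over. Pictures are saved under pics/ and viewed, and the job is handed in when it is done.

```bash
ls; mkdir -p pics; cat > h.py <<'E'
import numpy as np,cv2
from station import arm
def shot(n,save):
    im,d=arm.capture(n); info=arm.camera_info(n)
    cv2.imwrite('pics/'+save+'.png',im); np.savez('pics/'+save+'.npz',im=im,d=d,view=np.array(info['view']),vf=info['vfov'],c=[info['cx'],info['cy']],D=np.array(info['D'],float))
    return load(save)
def load(save):
    z=np.load('pics/'+save+'.npz'); f=240/np.tan(np.radians(float(z['vf']))/2)
    K=np.array([[f,0,z['c'][0]],[0,f,z['c'][1]],[0,0,1]])
    return dict(im=z['im'],d=z['d'],V=z['view'],K=K,D=z['D'])
def rays(c,px):
    p=cv2.undistortPoints(np.array(px,float).reshape(-1,1,2),c['K'],c['D']).reshape(-1,2)
    R=c['V'][:3,:3];o=-R.T@c['V'][:3,3]
    return o,np.c_[p,np.ones(len(p))]@R
def onplane(c,px,z):
    o,r=rays(c,px); return o+r*((z-o[2])/r[:,2])[:,None]
def cloud(c):
    v,u=np.mgrid[0:480,0:640]; o,r=rays(c,np.c_[u.ravel(),v.ravel()])
    P=o+r*c['d'].ravel()[:,None]; P[c['d'].ravel()<=0]=np.nan
    return P.reshape(480,640,3)
def proj(c,P):
    return cv2.projectPoints(np.array(P,float).reshape(-1,1,3),cv2.Rodrigues(c['V'][:3,:3])[0],c['V'][:3,3],c['K'],c['D'])[0].reshape(-1,2)
E
python3 - <<'E'
from h import *
for n in('scene','top','wrist'):
    c=shot(n,n+'0'); print(n,c['K'][0,0],c['K'][:2,2],c['D'],np.round(c['V'],3).tolist())
s=arm.read_state();print(s)
E
```

```text
pics
scene 524.1251932229321 [319.57036255 239.09850484] [0.0047531 0.        0.        0.        0.       ] [[0.646, 0.763, -0.015, -0.294], [0.623, -0.538, -0.568, -0.328], [-0.441, 0.357, -0.823, 1.347], [0.0, 0.0, 0.0, 1.0]]
top 567.9253307950117 [324.10036447 243.94003979] [-0.14880545  0.          0.          0.          0.        ] [[-0.047, -0.999, 0.006, -0.049], [-0.977, 0.045, -0.208, 0.551], [0.208, -0.015, -0.978, 0.974], [0.0, 0.0, 0.0, 1.0]]
wrist 428.69752428246653 [318.81381699 234.01422116] [-0.00938324  0.          0.          0.          0.        ] [[0.272, -0.962, -0.0, -0.525], [-0.925, -0.262, 0.274, -0.035], [-0.264, -0.074, -0.962, 0.378], [0.0, 0.0, 0.0, 1.0]]
{'clock': 0.15, 'joints': array([-8.69405114e+01,  1.79517937e+01,  8.58438670e+01,  1.87210529e-05,
        7.62602652e+01, -1.27992005e+01]), 'dq': array([-0.04541739, -0.17533425, -0.15636616, -0.03498023,  0.06650607,
       -0.07100339]), 'joint_efforts': array([ 1.30661407e-03, -4.12372184e+01, -2.59796458e+01, -1.93295050e-04,
        3.25520989e-03,  2.03163523e-05]), 'tcp_pos': array([ 0.14344936, -0.50484206,  0.24987003]), 'eef_rot': array([[-5.17797691e-05,  9.61938614e-01,  2.73265622e-01],
       [ 9.74717109e-04,  2.73265541e-01, -9.61938145e-01],
       [-9.99999524e-01,  2.16547742e-04, -9.51767651e-04]]), 'wrist_force': array([ 0.10052329, -0.57429094, -0.06738176]), 'torque': array([-0.01573275,  0.00125538,  0.03657084]), 'width': 0.9973582758101779}
```

View pics/scene0.png

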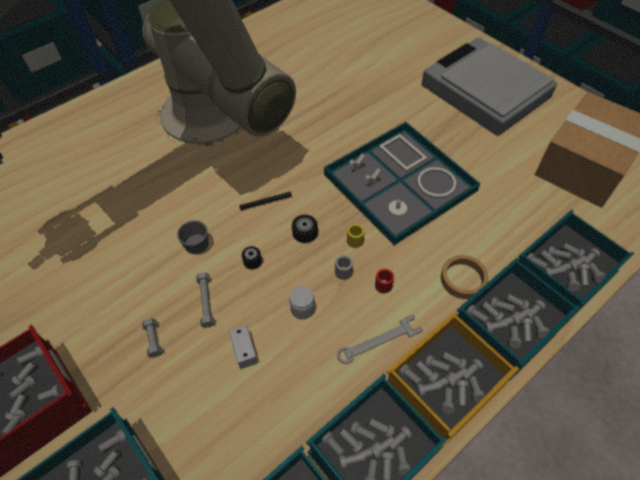

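View pics/top0.png

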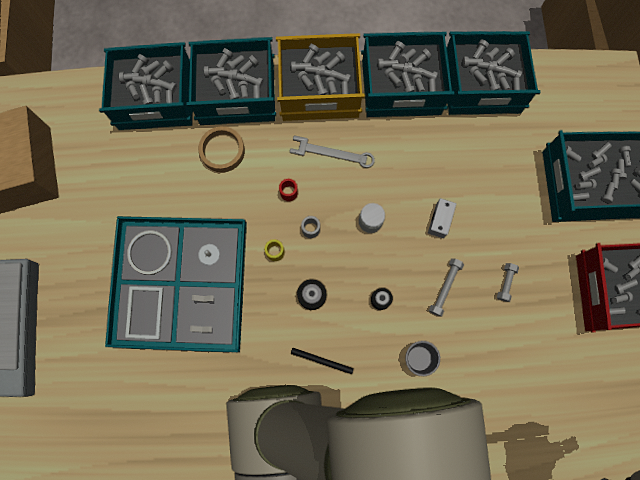

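View pics/wrist0.png

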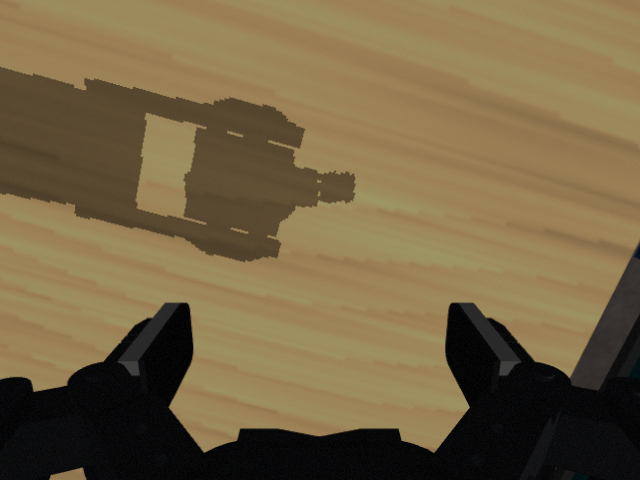

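The top view shows these candidates:
- **Wheels:** large at (311,294), small at (381,298).
- **Bolts:** long at (447,287), short at (508,282).
- **Block:** (442,218), the only one.
- **Sleeve:** grey tube at (311,227). Its look-alikes are red (288,189), yellow (274,250), a solid light cylinder (372,218) and a grey cup (422,358).
- **Tote:** round nest (150,252), post (208,254), rectangular nest (145,313), vee nest (202,313).

I'll check the choice in one close crop.

```bash
python3 - <<'E'
from h import *
c=load('top0')
im=c['im'][170:390,260:530]; cv2.imwrite('pics/crop1.png',cv2.resize(im,None,fx=2.7,fy=2.7,interpolation=cv2.INTER_CUBIC))
im=c['im'][205:365,95:255]; cv2.imwrite('pics/crop2.png',cv2.resize(im,None,fx=3.7,fy=3.7,interpolation=cv2.INTER_CUBIC))
P=cloud(c)
for n,(u,v) in dict(table=(260,330),wheel=(300,294),ws=(374,298),sleeve=(303,227),cyl=(372,218),block=(442,218),bolt=(447,287),short=(508,282),plate=(180-10,270),ring=(129,252),cup=(409,358)).items(): print(n,P[v,u].round(4))
E
```

```text
table [ 0.4013  0.052  -0.0011]
wheel [ 0.4616 -0.0266  0.0323]
ws [ 0.4481 -0.1618  0.0305]
sleeve [ 0.5846 -0.0373  0.0443]
cyl [ 0.5933 -0.1653  0.0547]
block [ 0.5921 -0.2999  0.0367]
bolt [ 0.4632 -0.3017  0.0181]
short [ 0.4668 -0.4213  0.0156]
plate [0.5212 0.2206 0.008 ]
ring [0.5572 0.2977 0.0205]
cup [ 0.336  -0.2219  0.0083]
```

View pics/crop1.png

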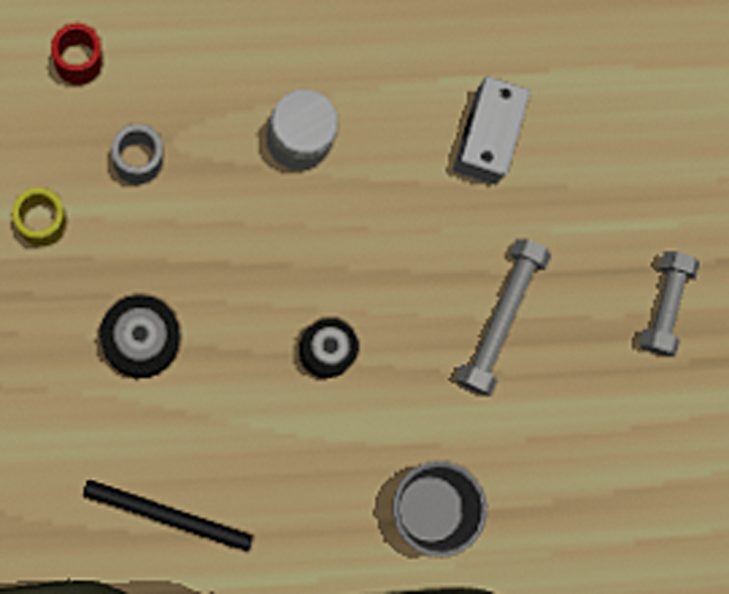

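View pics/crop2.png

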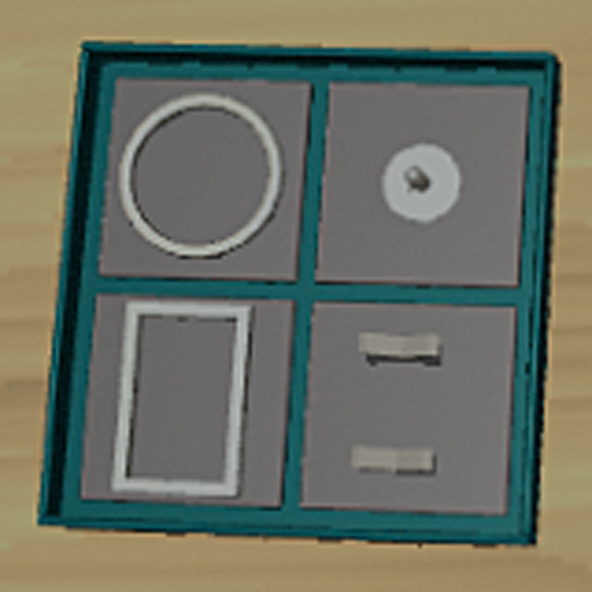

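The crops confirm the choice: the large wheel, the grey hollow sleeve, the long bolt, the one block with two holes, and all four nests are clear. Now I'll measure them.

```bash
cat > m.py <<'E'
from h import *
import sys
def meas(c,uv,top,half=40,tol=.007,below=.02):
    P=cloud(c); u,v=uv
    m=np.zeros((480,640),np.uint8); z=P[...,2]
    sl=np.s_[max(0,v-half):v+half,max(0,u-half):u+half]
    m[sl]=(np.abs(z[sl]-top)<tol).astype(np.uint8)
    m=cv2.morphologyEx(m,cv2.MORPH_OPEN,np.ones((2,2),np.uint8))
    cs,_=cv2.findContours(m,cv2.RETR_EXTERNAL,cv2.CHAIN_APPROX_NONE)
    k=max(cs,key=cv2.contourArea)
    Q=onplane(c,k.reshape(-1,2),top)[:,:2]
    return Q
E
python3 - <<'E'
from m import *
print(arm.tcp_to_tips)
c=load('top0')
for n,uv,t,h in [('wheel',(311,294),.032,28),('small',(381,298),.032,20),('sleeve',(311,227),.04,18),('block',(442,218),.036,28),('bolt',(447,287),.016,42),('ring',(150,252),.014,27),('rect',(145,313),.014,30)]:
    Q=meas(c,uv,t,h,.006 if n!='bolt' else .010)
    q=(Q*1000).astype(np.float32)
    (x,y),(w,hh),a=cv2.minAreaRect(q); cc,r=cv2.minEnclosingCircle(q)
    e=cv2.fitEllipse(q)
    print(n,'rect',np.round([x,y,w,hh,a],1),'circ',np.round([*cc,2*r],1),'ell',np.round([*e[0],*e[1]],1))
# colour-based tote: teal contour + white nests
hsv=cv2.cvtColor(c['im'],cv2.COLOR_BGR2HSV)
sub=np.zeros((480,640),np.uint8); sub[205:365,95:255]=1
w=((hsv[...,1]<45)&(hsv[...,2]>150)).astype(np.uint8)*sub
cs,_=cv2.findContours(w,cv2.RETR_EXTERNAL,cv2.CHAIN_APPROX_NONE)
for k in cs:
    if cv2.contourArea(k)<40: continue
    q=k.reshape(-1,2); x,y,ww,hh=cv2.boundingRect(k)
    Q=(onplane(c,q,.014)[:,:2]*1000).astype(np.float32)
    print('white',(x,y,ww,hh),np.round(np.hstack([*map(np.array,cv2.minAreaRect(Q)[:2]),cv2.minAreaRect(Q)[2]]),1))
E
```

```text
0.019
wheel rect [460.8 -49.5  53.2  55.3  87.4] circ [460.5 -50.4  55.9] ell [460.4 -50.   53.5  54.7]
small rect [ 446.3 -177.2   38.8   38.7   87.1] circ [ 446.3 -176.9   40.2] ell [ 446.3 -176.9   38.6   39. ]
sleeve rect [588.7 -54.1  33.6  34.5  87.4] circ [588.  -53.9  36.4] ell [588.  -53.7  34.2  34.6]
block rect [ 592.6 -304.4   34.8   68.3   68.9] circ [ 592.5 -305.3   71.4] ell [ 592.6 -304.2   37.1   79.6]
bolt rect [ 462.8 -302.7   28.1  114.2   62.8] circ [ 463.  -302.1  114.8] ell [ 461.2 -302.2   28.6  125.1]
ring rect [555.4 256.8 104.2 101.9  87.7] circ [555.4 257.3 142.9] ell [554.4 257.5 116.8 119.8]
rect rect [438.9 264.3 106.2 105.1  86. ] circ [438.8 265.5 145.6] ell [439.4 264.7 112.4 122.6]
white (126, 287, 36, 52) [441.8 269.8  63.9  95.9  86. ]
white (199, 244, 20, 21) [547.8 144.9  36.5  38.9  89.5]
white (128, 231, 42, 43) [5.572e+02 2.616e+02 8.270e+01 8.080e+01 5.000e-01]
```

```bash
python3 - <<'E'
from m import *
c=load('top0'); s=load('scene0')
print('saddles',(onplane(c,[[203.1,298.5],[201.2,329.3]],.042)*1000).round(1))
print('disc c',(onplane(c,[[208.8,254.2]],.0065)*1000).round(1),'post top',(onplane(c,[[207.5,253]],.030)*1000).round(1))
P=cloud(c); print('z post',P[248:262:2,200:220:2,2].round(3))
for n,uv,t,h in [('wheel',(305,229),.032,24),('sleeve',(344,266),.04,16),('block',(243,346),.036,28),('bolt',(205,300),.016,34)]:
    q=(meas(s,uv,t,h,.006 if n!='bolt' else .010)*1000).astype(np.float32)
    (x,y),(w,hh),a=cv2.minAreaRect(q); print(n,np.round([x,y,w,hh,a],1),np.round(cv2.minEnclosingCircle(q)[0],1))
def chk(n,p): print(n,proj(s,p).round(1).tolist())
chk('ring',[.5572,.2616,.014]);chk('rect',[.4418,.2698,.014]);chk('post',[.549,.146,.03]);chk('vee',[.4338,.1551,.042])
im=s['im'][110:250,310:490].copy(); im=cv2.resize(im,None,fx=4,fy=4,interpolation=cv2.INTER_CUBIC)
for p in ([.5572,.2616,.014],[.4418,.2698,.014],[.549,.146,.03],[.4338,.1551,.042]):
    u=((proj(s,p)[0]-[310,110]+.5)*4).astype(int); cv2.drawMarker(im,tuple(int(i) for i in u),(0,0,255),0,14,1)
cv2.imwrite('pics/scrop.png',im)
E
```

```text
saddles [[459.8 150.   42. ]
 [404.  154.1  42. ]]
disc c [[548.8 145.7   6.5]] post top [[546.5 143.6  30. ]]
z post [[0.01  0.011 0.017 0.01  0.012 0.011 0.013 0.01  0.015 0.01 ]
 [0.015 0.013 0.012 0.035 0.032 0.014 0.016 0.011 0.012 0.014]
 [0.013 0.011 0.029 0.036 0.03  0.02  0.011 0.015 0.013 0.008]
 [0.01  0.015 0.011 0.027 0.03  0.016 0.01  0.012 0.013 0.013]
 [0.013 0.011 0.01  0.016 0.012 0.013 0.011 0.015 0.013 0.012]
 [0.014 0.011 0.012 0.011 0.009 0.011 0.011 0.01  0.013 0.014]
 [0.012 0.016 0.011 0.011 0.012 0.013 0.013 0.012 0.011 0.012]]
wheel [468.9 -50.5  54.5  54.2  49.1] [468.8 -49.6]
sleeve [596.2 -53.7  33.5  34.8  48.8] [595.2 -53.6]
block [ 601.7 -303.7   33.7   66.8   69. ] [ 601.6 -302.5]
bolt [ 469.7 -301.4   27.2  118.2   61.8] [ 468.1 -304.5]
ring [[437.0, 181.8]]
rect [[403.0, 151.9]]
post [[398.9, 201.4]]
vee [[365.7, 165.6]]
```

View pics/scrop.png

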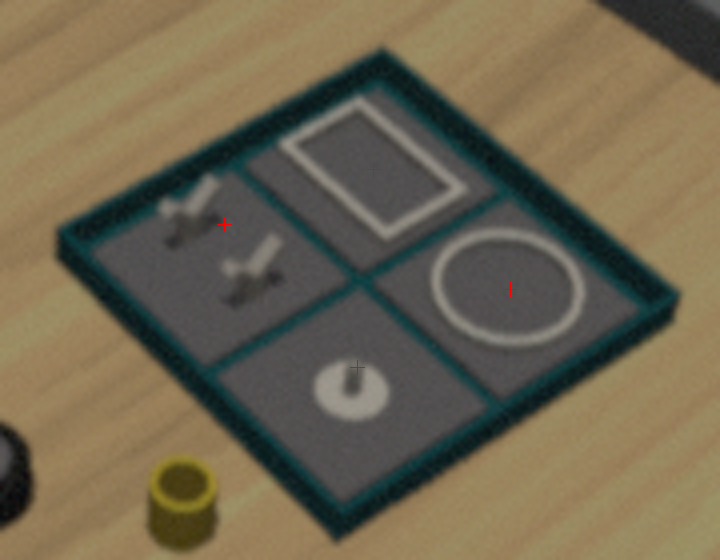

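```bash
python3 - <<'E'
from m import *
out=[]
for nm,(x0,y0,x1,y1),f in (('top0',(285,195,475,320),3),('scene0',(190,200,370,375),3)):
    c=load(nm); im=cv2.resize(c['im'],None,fx=f,fy=f,interpolation=cv2.INTER_CUBIC)
    t=np.linspace(0,2*np.pi,60)
    def poly(P,col): cv2.polylines(im,[((proj(c,P)+.5)*f).astype(int).reshape(-1,1,2)],True,col,1)
    for (x,y,r,z) in ((.4605,-.0502,.028,.032),(.588,-.0538,.018,.04)):
        poly(np.c_[x+r*np.cos(t),y+r*np.sin(t),0*t+z],(0,0,255))
    a=np.radians(-21.1); X=np.array([np.cos(a),np.sin(a)]);Y=np.array([-X[1],X[0]])
    poly([[*(np.array([.5926,-.3045])+sx*.033*X+sy*.017*Y),.036] for sx,sy in((1,1),(1,-1),(-1,-1),(-1,1))],(0,0,255))
    cv2.imwrite('pics/ov_%s.png'%nm,im[y0*f:y1*f,x0*f:x1*f])
E
```

```text
(no output)
```

View pics/ov_top0.png

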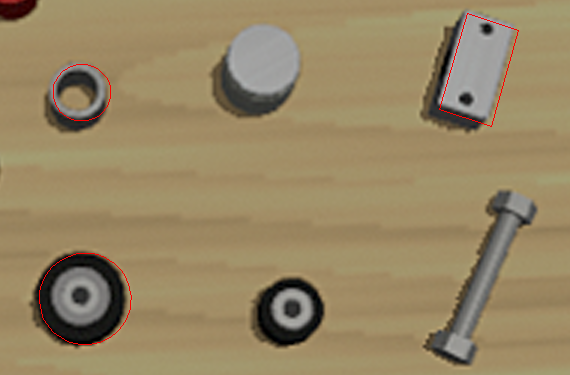

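View pics/ov_scene0.png

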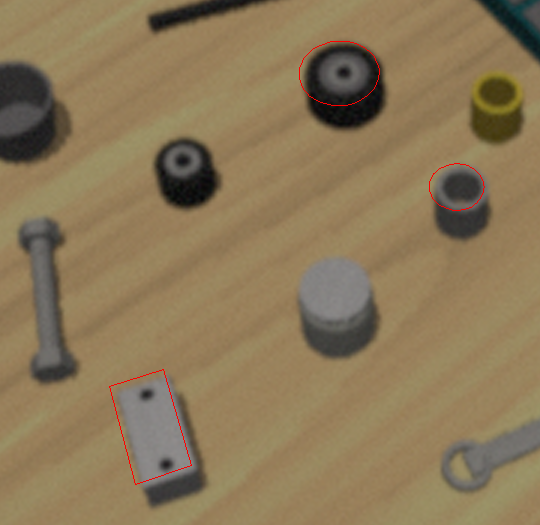

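The depth masks sit about 1–2 px off the colour picture, so I'll use colour features and intersect rays from both views.

```bash
python3 - <<'E'
from m import *
def blob(c,uv,half,cond,k=1):
    u,v=uv; g=cv2.cvtColor(c['im'],cv2.COLOR_BGR2HSV)[v-half:v+half+1,u-half:u+half+1].astype(int)
    m=cond(g).astype(np.uint8)
    n,l,st,ce=cv2.connectedComponentsWithStats(m)
    i=1+np.argmax(st[1:,4]); 
    k=max(cv2.findContours((l==i).astype(np.uint8),cv2.RETR_EXTERNAL,cv2.CHAIN_APPROX_NONE)[0],key=cv2.contourArea).reshape(-1,2)
    return k+[u-half,v-half],st[i,4]
def tri(ca,pa,cb,pb):
    (o1,r1),(o2,r2)=rays(ca,[pa]),rays(cb,[pb]); r1=r1[0]/np.linalg.norm(r1);r2=r2[0]/np.linalg.norm(r2)
    t=np.linalg.lstsq(np.c_[r1,-r2],o2-o1,rcond=None)[0]; A=o1+t[0]*r1;B=o2+t[1]*r2
    return (A+B)/2,np.linalg.norm(A-B)
T=load('top0');S=load('scene0')
hub=lambda g:(g[...,2]>70)&(g[...,1]<50)
res={}
for n,a,b,z in (('hub',(312,294),(305,224),.032),):
    ps=[]
    for c,uv in((T,a),(S,b)):
        k,ar=blob(c,uv,11 if c is T else 7,hub); e=cv2.fitEllipse(k); ps.append(e[0]); print(n,np.round(e[0],1),np.round(e[1],1),(onplane(c,[e[0]],z)*1000).round(1))
    print(tri(T,ps[0],S,ps[1]))
# block top holes from crops (dark)
dark=lambda g:g[...,2]<90
for n,a,b in (('h1',(447,204),(239,331)),('h2',(440,228),(245,355))):
    ps=[]
    for c,uv in((T,a),(S,b)):
        k,ar=blob(c,uv,4,dark); p=k.mean(0); ps.append(p);print(n,ar,p.round(1),(onplane(c,[p],.036)*1000).round(1))
    print(tri(T,ps[0],S,ps[1]))
for c in(T,S):
    uv=(311,226) if c is T else (344,263)
    g=c['im'][uv[1]-12:uv[1]+13,uv[0]-12:uv[0]+13]
    cv2.imwrite('pics/sl_%d.png'%(c is T),cv2.resize(g,None,fx=20,fy=20,interpolation=cv2.INTER_NEAREST))
ims=[]
for nm,c,(u,v) in(('t',T,(311,226)),('s',S,(344,263)),('t',T,(447,287)),('s',S,(205,300))):
    r=12 if u in(311,344) else 36
    ims.append(cv2.resize(c['im'][v-r:v+r,u-r:u+r],(390,290) if 0 else (290,290),interpolation=cv2.INTER_NEAREST))
cv2.imwrite('pics/pan.png',np.vstack([np.hstack(ims[:2]),np.hstack(ims[2:])]))
E
```

```text
hub [311.4 293.1] [18.4 18.8] [[462.4 -47.6  32. ]]
hub [304.3 223.8] [11.8 13.9] [[462.9 -47.4  32. ]]
(array([ 0.46252583, -0.04740135,  0.03153939]), np.float64(0.0004384521808424277))
h1 10 [446.8 203.9] [[ 619.5 -311.9   36. ]]
h1 11 [238.3 330.9] [[ 574.3 -294.1   36. ]]
(array([ 0.60245601, -0.30056166,  0.09281557]), np.float64(0.00584573849733088))
h2 14 [439.9 227.4] [[ 574.2 -294.3   36. ]]
h2 13 [244.7 354.3] [[ 618.7 -311.7   36. ]]
(array([ 0.590521  , -0.30584275, -0.02718198]), np.float64(0.00655327002004515))
```

View pics/pan.png

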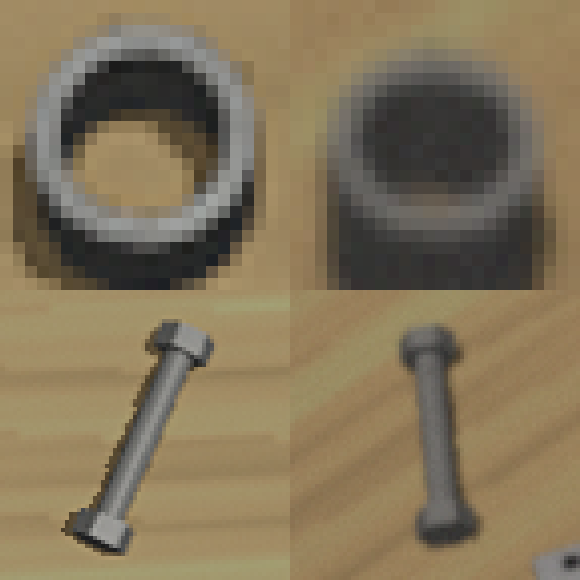

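```bash
python3 - <<'E'
from m import *
T=load('top0');S=load('scene0')
r=lambda c,p,z:(onplane(c,p,z)*1000).round(1)[:,:2].tolist()
print('sleeve',r(T,[[310.1,224.5]],.04),r(S,[[343.75,262.3]],.04))
for z in(.012,.018):print('bolt',r(T,[[455.2,263.7],[434.8,310]],z),r(S,[[203.2,277.6],[207.5,321.5]],z))
E
```

```text
sleeve [[589.8, -50.7]] [[591.5, -51.6]]
bolt [[507.6, -323.0], [421.8, -276.3]] [[421.9, -276.9], [508.9, -323.8]]
bolt [[506.7, -321.5], [421.3, -275.0]] [[425.6, -278.0], [512.0, -324.5]]
```

Both views now agree to within 1–2 mm:

| Part or nest | x (mm) | y (mm) | Angle |
|---|---|---|---|
| Wheel | 462.6 | -47.5 | – |
| Block | 596.7 | -303 | -21.4° |
| Sleeve | 590.7 | -51 | – |
| Bolt | 465 | -300 | -28.4° |
| Ring nest | 557 | 261.5 | -4.2° |
| Rectangular nest | 442 | 270 | -4.2° |
| Post nest | 549 | 146 | -4.2° |
| Vee nest | 434 | 154 | -4.2° |

First I'll turn the jaws square to the world axes.

```bash
cat > go.py <<'E'
import sys,numpy as np
from station import arm
s=arm.read_state(); R=s['eef_rot'];p=s['tcp_pos']
phi=np.degrees(np.arctan2(R[1,2],R[0,2]))
print('t %.2f'%s['clock'],'tcp',(p*1000).round(1),'phi %.2f'%phi,'tilt',np.degrees(R[:2,0]).round(2),'F',s['wrist_force'].round(1),'w %.1f mm'%(s['width']*85.4),'q',s['joints'].round(0))
if len(sys.argv)>1:
    t=np.array([float(a) for a in sys.argv[1:4]])/1000
    d=R.T@(t-p)*100; print('slide cm',d.round(2),'norm',np.linalg.norm(d).round(2))
    if len(sys.argv)>4: print('turn about x',round(phi-float(sys.argv[4]),2))
E
python3 -m handwheel '[{"fingers":8.5,"slide":[0,0,0],"delta_rot":[8,0,0]},{"fingers":8.5,"slide":[0,0,0],"delta_rot":[8,0,0]},{"fingers":8.5,"slide":[0,0,0],"delta_rot":[0,0,0]}]' 40
python3 go.py 462.6 -47.5 100 -90
```

```text
clock: 0.45
tcp_pos: [0.1435, -0.5049, 0.2501]
eef_rot: [[-0.0, 1.0, -0.004], [0.001, -0.004, -1.0], [-1.0, -0.0, -0.001]]
wrist_force: [-0.3, -0.8, 0.5]
width: 0.996
t 0.45 tcp [ 143.5 -504.9  250.1] phi -90.21 tilt [-0.    0.03] F [-0.3 -0.8  0.5] w 85.1 mm q [-87.  18.  86.   0.  76.   3.]
slide cm [ 15.03  31.75 -45.85] norm 57.76
turn about x -0.21
```

```bash
python3 -m handwheel '[{"fingers":8.5,"slide":[1.2,2.6,-3.8],"delta_rot":[0,0,0]},{"fingers":8.5,"slide":[1.2,2.6,-3.8],"delta_rot":[0,0,0]},{"fingers":8.5,"slide":[1.2,2.6,-3.8],"delta_rot":[0,0,0]},{"fingers":8.5,"slide":[1.2,2.6,-3.8],"delta_rot":[0,0,0]},{"fingers":8.5,"slide":[1.2,2.6,-3.8],"delta_rot":[0,0,0]}]'
python3 -m handwheel '[{"fingers":8.5,"slide":[1.2,2.6,-3.8],"delta_rot":[0,0,0]},{"fingers":8.5,"slide":[1.2,2.6,-3.8],"delta_rot":[0,0,0]},{"fingers":8.5,"slide":[1.2,2.6,-3.8],"delta_rot":[0,0,0]},{"fingers":8.5,"slide":[1.2,2.6,-3.8],"delta_rot":[0,0,0]},{"fingers":8.5,"slide":[1.2,2.6,-3.8],"delta_rot":[0,0,0]}]'
python3 -m handwheel '[{"fingers":8.5,"slide":[0,2.6,-3.8],"delta_rot":[0,0,0]},{"fingers":8.5,"slide":[0,1.3,-1.9],"delta_rot":[0,0,0]},{"fingers":8.5,"slide":[0,0,0],"delta_rot":[0,0,0]},{"fingers":8.5,"slide":[0,0,0],"delta_rot":[0,0,0]}]' >/dev/null
python3 go.py 462.6 -47.5 100 -90
```

```text
clock: 0.95
tcp_pos: [0.2746, -0.3137, 0.1899]
eef_rot: [[0.0, 1.0, 0.001], [-0.0, 0.001, -1.0], [-1.0, 0.0, 0.0]]
wrist_force: [1.1, -0.0, -0.7]
width: 0.997
clock: 1.45
tcp_pos: [0.4052, -0.1239, 0.13]
eef_rot: [[0.0, 1.0, 0.002], [-0.0, 0.002, -1.0], [-1.0, 0.0, 0.0]]
wrist_force: [0.9, -1.5, 0.1]
width: 0.993
t 1.85 tcp [443.4 -68.6 130.2] phi -89.93 tilt [-0.02 -0.  ] F [-0.2 -0.1 -0.1] w 84.6 mm q [-24.  17. 107.  -0.  56.  66.]
slide cm [ 3.02  1.92 -2.11] norm 4.15
turn about x 0.07
```

```bash
python3 -m handwheel '[{"fingers":8.5,"slide":[0,1.9,-2.1],"delta_rot":[0,0,0]},{"fingers":8.5,"slide":[0,0,0],"delta_rot":[0,0,0]},{"fingers":8.5,"slide":[0,0,0],"delta_rot":[0,0,0]}]' >/dev/null
python3 go.py 462.6 -47.5 100 -90
python3 - <<'E'
from h import *
c=shot('wrist','w1'); print(proj(c,[[.4626,-.0475,.032],[.4906,-.0475,.032],[.4346,-.0475,.032],[.4626,-.0195,.032],[.4626,-.0755,.032]]).round(0).tolist())
E
```

```text
t 2.15 tcp [462.2 -48.5 130.2] phi -90.09 tilt [-0.03 -0.  ] F [-0.5 -0.5 -0.2] w 85.1 mm q [-20.  19. 105.  -0.  57.  70.]
slide cm [ 3.02  0.05 -0.1 ] norm 3.02
turn about x -0.09
[[317.0, 244.0], [317.0, 193.0], [317.0, 292.0], [265.0, 244.0], [369.0, 244.0]]
```

View pics/w1.png

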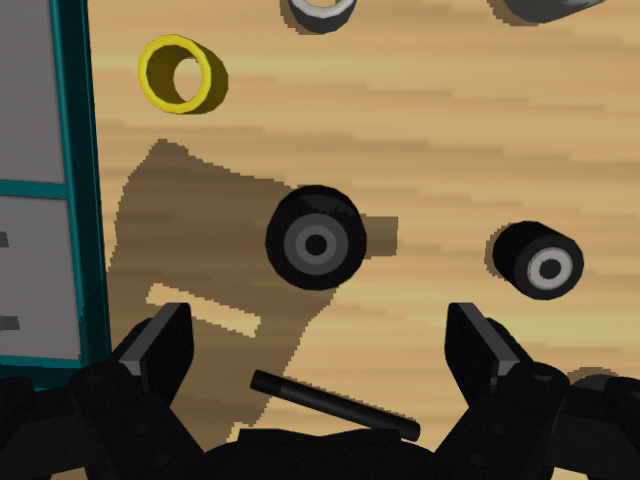

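The wrist view puts the hub at (316,244) against a predicted (317,244). Lowering to grasp with the TCP at z = 30 mm, so the tips clear the nest wall later.

```bash
python3 -m handwheel '[{"fingers":8.5,"slide":[4,0,-0.1],"delta_rot":[0,0,0]},{"fingers":8.5,"slide":[4,0,0],"delta_rot":[0,0,0]},{"fingers":8.5,"slide":[2,0,0],"delta_rot":[0,0,0]},{"fingers":8.5,"slide":[0,0,0],"delta_rot":[0,0,0]},{"fingers":8.5,"slide":[0,0,0],"delta_rot":[0,0,0]}]' >/dev/null
python3 go.py 462.6 -47.5 30
python3 -m handwheel '[{"fingers":5,"slide":[0,0,0],"delta_rot":[0,0,0]},{"fingers":5,"slide":[0,0,0],"delta_rot":[0,0,0]},{"fingers":5,"slide":[0,0,0],"delta_rot":[0,0,0]},{"fingers":5,"slide":[0,0,0],"delta_rot":[0,0,0]},{"fingers":5,"slide":[0,0,0],"delta_rot":[0,0,0]}]' 40
python3 go.py 462.6 -47.5 30
```

```text
t 2.70 tcp [462.6 -47.5  31. ] phi -90.17 tilt [ 0.02 -0.01] F [ 0.2 -0.3  1. ] w 84.9 mm q [-20.  29. 109.  -0.  43.  70.]
slide cm [ 0.1 -0.   0. ] norm 0.1
clock: 3.2
tcp_pos: [0.4631, -0.0471, 0.0317]
eef_rot: [[0.002, 1.0, -0.002], [-0.001, -0.002, -1.0], [-1.0, 0.002, 0.001]]
wrist_force: [-2.7, -0.3, 8.8]
width: 0.64
t 3.20 tcp [463.1 -47.1  31.7] phi -90.13 tilt [ 0.11 -0.05] F [-2.7 -0.3  8.8] w 54.7 mm q [-20.  29. 109.  -0.  43.  70.]
slide cm [ 0.17 -0.05  0.04] norm 0.18
```

```bash
python3 -m handwheel '[{"fingers":5,"slide":[0,0,0],"delta_rot":[0,0,0]},{"fingers":5,"slide":[-1,0,0],"delta_rot":[0,0,0]},{"fingers":5,"slide":[-3,0,0],"delta_rot":[0,0,0]},{"fingers":5,"slide":[-5,0,0],"delta_rot":[0,0,0]},{"fingers":5,"slide":[0,0,0],"delta_rot":[0,0,0]}]'
python3 go.py 557 261.5 121 -94.2
python3 - <<'E'
from h import *
c=shot('wrist','w2')
E
```

```text
clock: 3.7
tcp_pos: [0.4652, -0.0476, 0.1262]
eef_rot: [[0.01, 1.0, -0.002], [-0.004, -0.002, -1.0], [-1.0, 0.01, 0.004]]
wrist_force: [0.1, 0.1, -2.0]
width: 0.637
t 3.70 tcp [465.2 -47.6 126.2] phi -90.11 tilt [ 0.6  -0.22] F [ 0.1  0.1 -2. ] w 54.4 mm q [-20.  19. 105.   0.  55.  70.]
slide cm [  0.5    9.11 -30.93] norm 32.25
turn about x 4.09
```

View pics/w2.png

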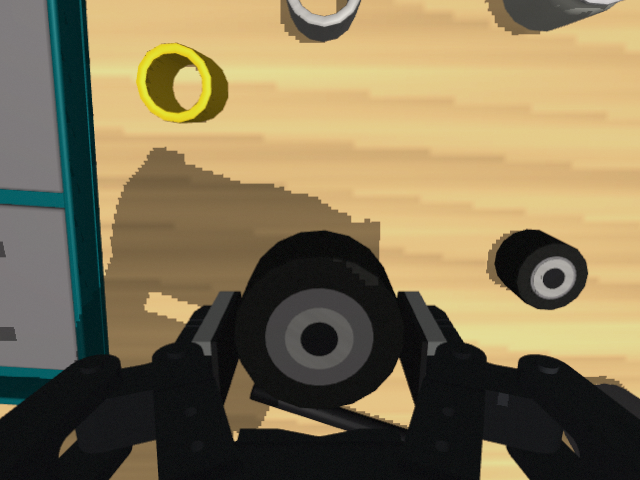

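Wheel held: hub at (320,338), level between the pads at (215,340) and (425,340). Carrying it to the ring nest.

```bash
python3 -m handwheel '[{"fingers":5,"slide":[0,0.6,-2.2],"delta_rot":[0,0,0]},{"fingers":5,"slide":[0,1.3,-4.4],"delta_rot":[0,0,0]},{"fingers":5,"slide":[0,1.3,-4.4],"delta_rot":[0,0,0]},{"fingers":5,"slide":[0,1.3,-4.4],"delta_rot":[0,0,0]},{"fingers":5,"slide":[0,1.3,-4.4],"delta_rot":[0,0,0]}]'>/dev/null
python3 -m handwheel '[{"fingers":5,"slide":[0,1.3,-4.4],"delta_rot":[0,0,0]},{"fingers":5,"slide":[0,1.3,-4.4],"delta_rot":[0,0,0]},{"fingers":5,"slide":[0,0.6,-2.2],"delta_rot":[0,0,0]},{"fingers":5,"slide":[0,0,0],"delta_rot":[0,0,0]},{"fingers":5,"slide":[0,0,0],"delta_rot":[0,0,0]}]' >/dev/null
python3 go.py 557 261.5 60 -94.2
```

```text
t 4.75 tcp [552.7 260.8 119.2] phi -90.10 tilt [-0.11 -0.04] F [ 0.8 -0.6 -1.7] w 54.3 mm q [ 14.  36.  79.  -0.  65. 104.]
slide cm [ 5.92  0.44 -0.07] norm 5.94
turn about x 4.1
```

```bash
python3 -m handwheel '[{"fingers":5,"slide":[2,0.4,0],"delta_rot":[4,0,0]},{"fingers":5,"slide":[1.9,0,0],"delta_rot":[0,0,0]},{"fingers":5,"slide":[0,0,0],"delta_rot":[0,0,0]},{"fingers":5,"slide":[0,0,0],"delta_rot":[0,0,0]}]' >/dev/null
python3 go.py 557 261.5 60 -94.2
python3 - <<'E'
from h import *
c=shot('wrist','w3'); im=c['im'].copy(); t=np.linspace(0,2*np.pi,90)
for r,z in((.037,.014),(.043,.014)): cv2.polylines(im,[proj(c,np.c_[.557+r*np.cos(t),.2615+r*np.sin(t),0*t+z]).astype(int).reshape(-1,1,2)],True,(0,0,255),1)
cv2.imwrite('pics/w3o.png',im)
E
```

```text
t 5.15 tcp [557.4 260.1  81.6] phi -94.19 tilt [-0.03 -0.01] F [-0.1 -0.3 -0.8] w 54.2 mm q [ 14.  39.  80.  -0.  61. 108.]
slide cm [ 2.16 -0.05 -0.14] norm 2.17
turn about x 0.01
```

View pics/w3o.png

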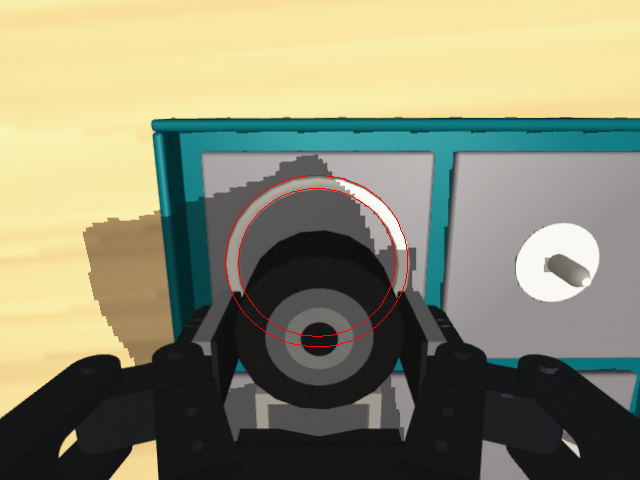

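The ring at about (317,262) matches the overlay to within 1 px. Lowering the wheel.

```bash
python3 -m handwheel '[{"fingers":5,"slide":[1.5,0,-0.1],"delta_rot":[0,0,0]},{"fingers":5,"slide":[1.5,0,0],"delta_rot":[0,0,0]},{"fingers":5,"slide":[0.7,0,0],"delta_rot":[0,0,0]},{"fingers":5,"slide":[0.4,0,0],"delta_rot":[0,0,0]},{"fingers":5,"slide":[0,0,0],"delta_rot":[0,0,0]}]' >/dev/null
python3 go.py 557 261.5 37.8
python3 -m handwheel '[{"fingers":5,"slide":[0.2,0,0],"delta_rot":[0,0,0]},{"fingers":5,"slide":[0,0,0],"delta_rot":[0,0,0]}]' >/dev/null
python3 go.py 557 261.5 37.8
```

```text
t 5.70 tcp [557.  261.9  42. ] phi -94.12 tilt [-0.07 -0.04] F [-11.5  -4.8  20.9] w 54.4 mm q [ 14.  42.  81.  -0.  57. 108.]
slide cm [0.42 0.   0.04] norm 0.42
t 5.90 tcp [557.  261.9  41.9] phi -94.11 tilt [-0.05 -0.04] F [-18.1  -7.2  37.9] w 54.6 mm q [ 14.  42.  81.  -0.  57. 108.]
slide cm [0.41 0.   0.04] norm 0.41
```

Contact came about 4 mm early, so I'm backing off and looking.

```bash
python3 -m handwheel '[{"fingers":5,"slide":[-0.6,0,0],"delta_rot":[0,0,0]},{"fingers":5,"slide":[0,0,0],"delta_rot":[0,0,0]}]' >/dev/null
python3 go.py 557 261.5 37.8
python3 - <<'E'
from h import *
c=shot('wrist','w4'); s=shot('scene','s4'); t=shot('top','t4')
a=cv2.resize(s['im'][120:230,370:490],None,fx=5,fy=5,interpolation=cv2.INTER_CUBIC);cv2.imwrite('pics/s4c.png',a)
E
```

```text
t 6.10 tcp [557.7 262.1  44.6] phi -94.13 tilt [0.06 0.02] F [-1.1  0.3 -1.5] w 54.6 mm q [ 14.  42.  81.   0.  57. 108.]
slide cm [ 0.68 -0.06  0.06] norm 0.69
```

View pics/w4.png

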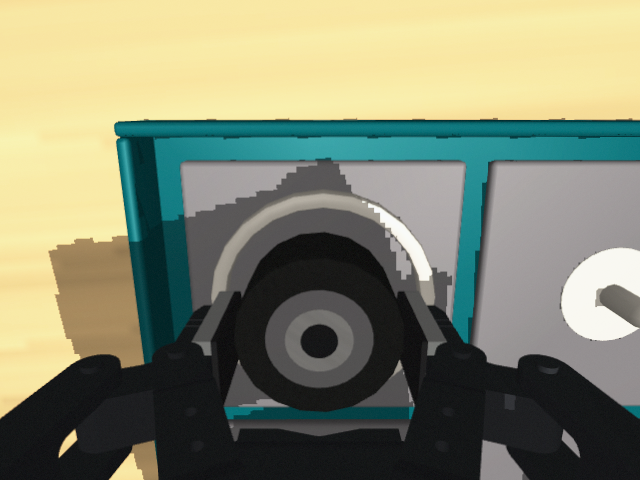

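View pics/s4c.png

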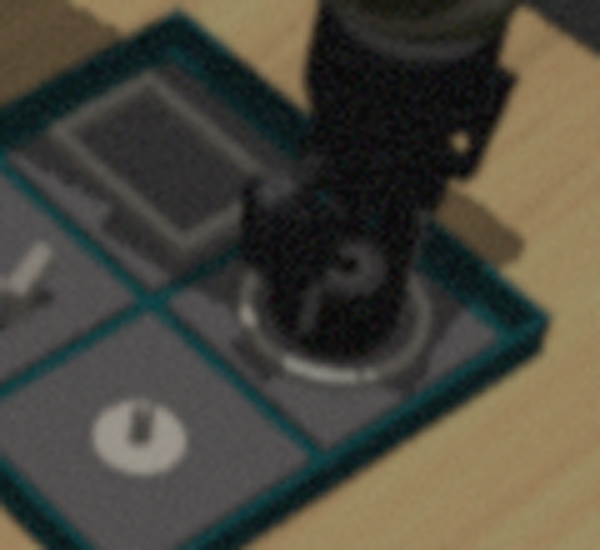

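```bash
python3 - <<'E'
from h import *
c=load('w4')
hsv=cv2.cvtColor(c['im'],cv2.COLOR_BGR2HSV)
o,_=rays(c,[[0,0]]);print('cam',o.round(4))
for z in(.038,.042,.046,.05,.054): 
    a=onplane(c,[[319.5,341],[235,338],[403,338]],z); print(z,a[0].round(4),'dia',np.linalg.norm(a[1]-a[2]).round(4))
P=cloud(c); print('hub depth z',P[325:328,310:330:4].reshape(-1,3).round(4).tolist()[:5])
print('tread top z',np.nanmedian(P[375:390,300:340].reshape(-1,3),axis=0).round(4))
print('plate z',np.nanmedian(P[215:225,300:330].reshape(-1,3),axis=0),np.nanmedian(P[175:185,220:260].reshape(-1,3),axis=0))
E
```

```text
cam [0.6266 0.2572 0.1666]
0.038 [0.5527 0.2623 0.038 ] dia 0.0563
0.042 [0.555  0.2621 0.042 ] dia 0.0546
0.046 [0.5573 0.262  0.046 ] dia 0.0528
0.05 [0.5596 0.2618 0.05  ] dia 0.0511
0.054 [0.5619 0.2616 0.054 ] dia 0.0493
hub depth z [[0.5627, 0.2645, 0.0452], [0.5621, 0.2633, 0.0442], [0.5621, 0.2621, 0.0443], [0.5628, 0.2608, 0.0459], [0.5621, 0.2596, 0.0447]]
tread top z [0.5413 0.2632 0.0443]
plate z [0.58770192 0.26160195 0.00945318] [0.60483829 0.28793524 0.00932757]
```

```bash
python3 - <<'E'
from h import *
c=load('w4')
cv2.imwrite('pics/w4z.png',cv2.resize(c['im'][270:390,180:460],None,fx=2.8,fy=2.8,interpolation=cv2.INTER_CUBIC)*2)
p=np.array([.5577,.2621]); ph=np.radians(-94.13); Z=np.array([np.cos(ph),np.sin(ph)]);Y=np.array([-Z[1],Z[0]])
for z in(.010,.014,.018,.022,.026,.030):
  q=[[*(p+s*.0275*Z+.011*f*Y),z] for s in(-1,1) for f in(1,-1)]
  print(z,proj(c,q).round(0).tolist())
c1=load('w1')
E
```

```text
0.01 [[248.0, 267.0], [251.0, 319.0], [390.0, 267.0], [387.0, 319.0]]
0.014 [[246.0, 271.0], [249.0, 323.0], [391.0, 271.0], [389.0, 323.0]]
0.018 [[245.0, 275.0], [247.0, 328.0], [393.0, 275.0], [390.0, 328.0]]
0.022 [[243.0, 279.0], [246.0, 334.0], [395.0, 279.0], [392.0, 333.0]]
0.026 [[241.0, 283.0], [244.0, 339.0], [397.0, 283.0], [394.0, 339.0]]
0.03 [[239.0, 288.0], [242.0, 345.0], [399.0, 287.0], [396.0, 344.0]]
```

View pics/w4z.png

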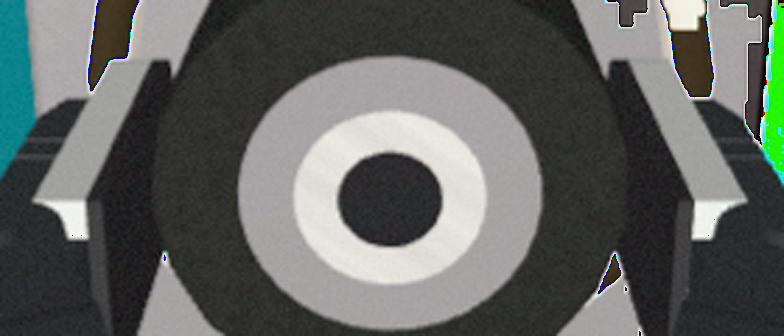

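Ray heights put the fingertips at z ≈ 30 mm, well above the ring. The wheel top is at about 41–44 mm with the TCP at 44.6, so at contact the wheel's underside was near the plate; it sits a few mm lower in the grip than I assumed. I'll lower gently until it touches.

```bash
for i in 1; do python3 -m handwheel '[{"fingers":5,"slide":[0.1,0,0.05],"delta_rot":[0,0,0]},{"fingers":5,"slide":[0.05,-0.05,0],"delta_rot":[0,0,0]},{"fingers":5,"slide":[0,0,0],"delta_rot":[0,0,0]}]' >/dev/null; python3 go.py 557 261.5 42; done
python3 -m handwheel '[{"fingers":5,"slide":[0.1,0,0],"delta_rot":[0,0,0]},{"fingers":5,"slide":[0,0,0],"delta_rot":[0,0,0]}]' >/dev/null; python3 go.py 557 261.5 42
```

```text
t 6.55 tcp [556.8 261.4  42.5] phi -94.14 tilt [-0.02 -0.01] F [ 0.6  0.3 -1.5] w 54.5 mm q [ 14.  42.  81.   0.  57. 108.]
slide cm [ 0.05  0.02 -0.01] norm 0.05
t 6.75 tcp [556.8 261.5  42.2] phi -94.14 tilt [-0.01 -0.01] F [-3.3 -0.9  3.6] w 54.4 mm q [ 14.  42.  81.  -0.  57. 108.]
slide cm [ 0.02  0.02 -0.  ] norm 0.03
```

```bash
python3 - <<'E'
from h import *
c=shot('wrist','w5'); P=cloud(c)
for n,(u,v) in dict(ring=(320,200),plateL=(220,180),rim=(300,128),tread=(320,385),treadL=(250,340)).items(): print(n,np.nanmedian(P[v-2:v+3,u-4:u+5].reshape(-1,3),axis=0).round(4))
t=shot('top','t5'); P=cloud(t); cv2.imwrite('pics/t5c.png',cv2.resize(t['im'][205:365,95:255],None,fx=3.7,fy=3.7,interpolation=cv2.INTER_CUBIC))
cv2.imwrite('pics/w5c.png',c['im'])
E
```

```text
ring [0.5965 0.2583 0.018 ]
plateL [0.6049 0.294  0.0101]
rim [0.6216 0.2628 0.0269]
tread [0.5393 0.2626 0.0425]
treadL [0.5575 0.2839 0.0421]
```

View pics/w5c.png

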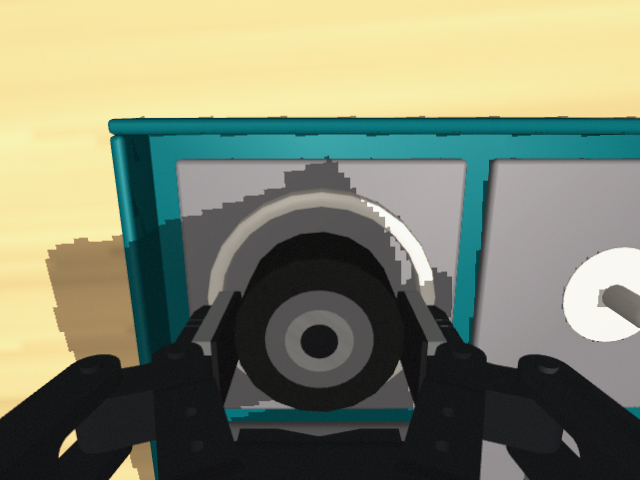

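View pics/t5c.png

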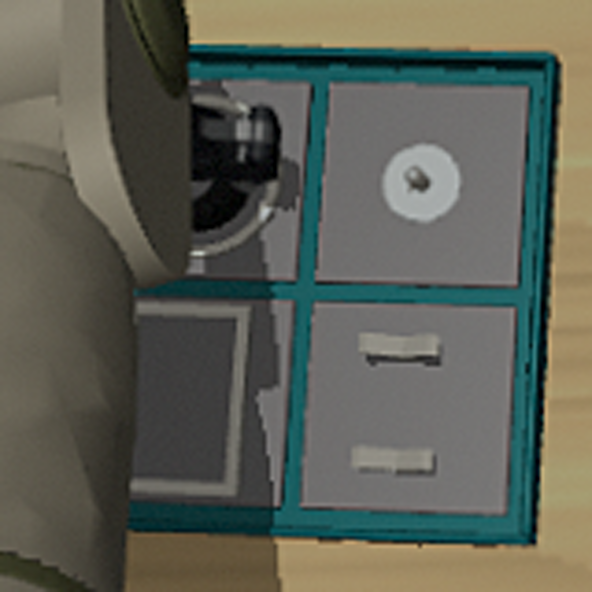

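Wheel top minus plate is 32 mm in the same depth picture, so the wheel stands on the plate with the ring all round it. Releasing and rising.

```bash
python3 -m handwheel '[{"fingers":6,"slide":[0,0,0],"delta_rot":[0,0,0]},{"fingers":7,"slide":[0,0,0],"delta_rot":[0,0,0]},{"fingers":7,"slide":[0,0,0],"delta_rot":[0,0,0]},{"fingers":7,"slide":[0,0,0],"delta_rot":[0,0,0]}]'
python3 -m handwheel '[{"fingers":7,"slide":[-1,0,0],"delta_rot":[0,0,0]},{"fingers":7,"slide":[-3,0,0],"delta_rot":[0,0,0]},{"fingers":7,"slide":[-5,0,0],"delta_rot":[0,0,0]},{"fingers":7,"slide":[0,0,0],"delta_rot":[0,0,0]},{"fingers":7,"slide":[0,0,0],"delta_rot":[0,0,0]}]' >/dev/null
python3 go.py 596.7 -303 140 -111.4
python3 - <<'E'
from h import *
c=shot('wrist','w6')
E
```

```text
clock: 7.25
tcp_pos: [0.5569, 0.2615, 0.0417]
eef_rot: [[-0.0, 0.997, -0.072], [-0.0, -0.072, -0.997], [-1.0, -0.0, 0.0]]
wrist_force: [-0.4, 0.3, -0.2]
width: 0.817
t 7.75 tcp [557.3 261.6 133.4] phi -94.14 tilt [0.16 0.04] F [-0.2 -0.8 -1.2] w 69.8 mm q [ 14.  35.  78.  -0.  67. 108.]
slide cm [-0.69  8.01 56.03] norm 56.6
turn about x 17.26
```

View pics/w6.png

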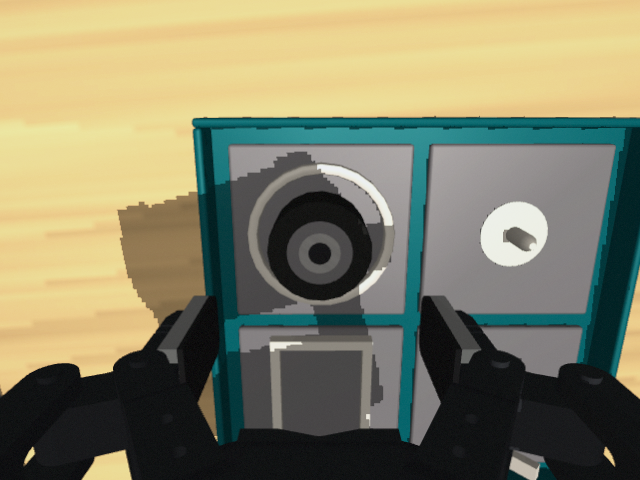

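The wheel lies in the ring nest, hub at (320,253) with the ring around it at (320,235). Next the block.

```bash
python3 - <<'E'
from h import *
c=load('w6'); print('post disc',onplane(c,[[514,233.5]],.0065).round(4),'rect top L/R outer',onplane(c,[[271,344],[372,342]],.014).round(4))
E
python3 -m handwheel '[{"fingers":7,"slide":[0,0.4,2.5],"delta_rot":[0,0,0]},{"fingers":7,"slide":[0,0.7,4.7],"delta_rot":[0,0,0]},{"fingers":7,"slide":[0,0.7,4.7],"delta_rot":[0,0,0]},{"fingers":7,"slide":[0,0.7,4.7],"delta_rot":[0,0,0]},{"fingers":7,"slide":[0,0.7,4.7],"delta_rot":[0,0,0]}]' >/dev/null
python3 -m handwheel '[{"fingers":7,"slide":[0,0.7,4.7],"delta_rot":[0,0,0]},{"fingers":7,"slide":[0,0.7,4.7],"delta_rot":[0,0,0]},{"fingers":7,"slide":[0,0.7,4.7],"delta_rot":[0,0,0]},{"fingers":7,"slide":[0,0.7,4.7],"delta_rot":[0,0,0]},{"fingers":7,"slide":[0,0.7,4.7],"delta_rot":[0,0,0]}]' >/dev/null
python3 -m handwheel '[{"fingers":7,"slide":[0,0.7,4.7],"delta_rot":[0,0,0]},{"fingers":7,"slide":[0,0.4,4],"delta_rot":[0,0,0]},{"fingers":7,"slide":[0,0,0],"delta_rot":[8.5,0,0]},{"fingers":7,"slide":[0,0,0],"delta_rot":[8.5,0,0]},{"fingers":7,"slide":[0,0,0],"delta_rot":[0,0,0]}]' >/dev/null
python3 go.py 596.7 -303 120 -111.4
```

```text
post disc [[0.547  0.1443 0.0065]] rect top L/R outer [[0.4878 0.2968 0.014 ]
 [0.4845 0.2333 0.014 ]]
t 9.30 tcp [ 595.5 -277.7  130.2] phi -111.24 tilt [-0.13  0.09] F [-0.4  0.  -0.7] w 70.1 mm q [-35.  41.  69.   0.  71.  76.]
slide cm [1.02 1.03 2.31] norm 2.73
turn about x 0.16
```

```bash
python3 -m handwheel '[{"fingers":7,"slide":[1,1,2.3],"delta_rot":[0,0,0]},{"fingers":7,"slide":[0,0,0],"delta_rot":[0,0,0]},{"fingers":7,"slide":[0,0,0],"delta_rot":[0,0,0]}]' >/dev/null
python3 go.py 596.7 -303 120 -111.4
python3 - <<'E'
from h import *
c=shot('wrist','w7'); print(proj(c,[[.6191,-.3118,.036],[.5742,-.2942,.036]]).round(0).tolist())
c0=load('w6'); print('wheel hub',onplane(c0,[[320,253]],.038).round(4))
E
```

```text
t 9.60 tcp [ 596.8 -302.4  120.9] phi -111.00 tilt [-0.08  0.07] F [ 1.6  0.7 -0.3] w 70.5 mm q [-37.  43.  67.   0.  71.  74.]
slide cm [0.09 0.01 0.05] norm 0.11
turn about x 0.4
[[321.0, 207.0], [321.0, 296.0]]
wheel hub [[0.5538 0.2611 0.038 ]]
```

View pics/w7.png

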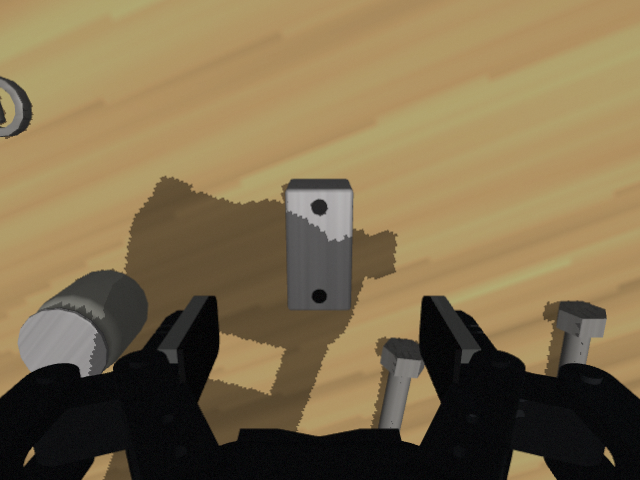

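```bash
python3 -m handwheel '[{"fingers":7,"slide":[4,0,0],"delta_rot":[0.4,0,0]},{"fingers":7,"slide":[3.5,0,0],"delta_rot":[0,0,0]},{"fingers":7,"slide":[1.5,0,0],"delta_rot":[0,0,0]},{"fingers":7,"slide":[0,0,0],"delta_rot":[0,0,0]},{"fingers":7,"slide":[0,0,0],"delta_rot":[0,0,0]}]' >/dev/null
python3 go.py 596.7 -303 31 -111.4
python3 -m handwheel '[{"fingers":3,"slide":[0,0,0],"delta_rot":[0,0,0]},{"fingers":3,"slide":[0,0,0],"delta_rot":[0,0,0]},{"fingers":3,"slide":[0,0,0],"delta_rot":[0,0,0]},{"fingers":3,"slide":[0,0,0],"delta_rot":[0,0,0]},{"fingers":3,"slide":[0,0,0],"delta_rot":[0,0,0]}]' 60 >/dev/null
python3 go.py 596.7 -303 31 -111.4
python3 -m handwheel '[{"fingers":3,"slide":[0,0,0],"delta_rot":[0,0,0]},{"fingers":3,"slide":[0,0,0],"delta_rot":[0,0,0]}]' >/dev/null
python3 go.py 596.7 -303 31 -111.4
```

```text
t 10.15 tcp [ 597.9 -303.    33.5] phi -111.50 tilt [ 0.11 -0.08] F [0.9 0.2 0.6] w 69.9 mm q [-37.  48.  70.   0.  62.  75.]
slide cm [ 0.25 -0.11  0.04] norm 0.28
turn about x -0.1
t 10.65 tcp [ 597.7 -303.2   33.3] phi -111.53 tilt [ 0.11 -0.08] F [1.1 0.5 6.4] w 33.0 mm q [-37.  48.  70.   0.  62.  75.]
slide cm [ 0.23 -0.1   0.02] norm 0.25
turn about x -0.13
t 10.85 tcp [ 597.7 -303.2   33.3] phi -111.54 tilt [ 0.11 -0.07] F [-0.1  1.1  6.6] w 32.9 mm q [-37.  48.  70.   0.  62.  75.]
slide cm [ 0.23 -0.1   0.02] norm 0.25
turn about x -0.14
```

```bash
python3 -m handwheel '[{"fingers":3,"slide":[-0.5,0,0],"delta_rot":[0,0,0]},{"fingers":3,"slide":[-1.5,0,0],"delta_rot":[0,0,0]},{"fingers":3,"slide":[-4,0,0],"delta_rot":[0,0,0]},{"fingers":3,"slide":[-4,0,0],"delta_rot":[0,0,0]},{"fingers":3,"slide":[0,0,0],"delta_rot":[0,0,0]}]' >/dev/null
python3 -m handwheel '[{"fingers":3,"slide":[0,0,0],"delta_rot":[-8.5,0,0]},{"fingers":3,"slide":[0,0,0],"delta_rot":[-8.5,0,0]},{"fingers":3,"slide":[0,0,0],"delta_rot":[0,0,0]}]' >/dev/null
python3 go.py 442 270 130 -94.2
python3 - <<'E'
from h import *
c=shot('wrist','w8');P=cloud(c)
E
```

```text
t 11.65 tcp [ 596.8 -302.6  131.7] phi -94.46 tilt [-0.03  0.02] F [ 0.  -0.1 -1.9] w 32.8 mm q [-37.  42.  66.  -0.  72.  58.]
slide cm [  0.2  -19.89 -55.89] norm 59.32
turn about x -0.26
```

View pics/w8.png

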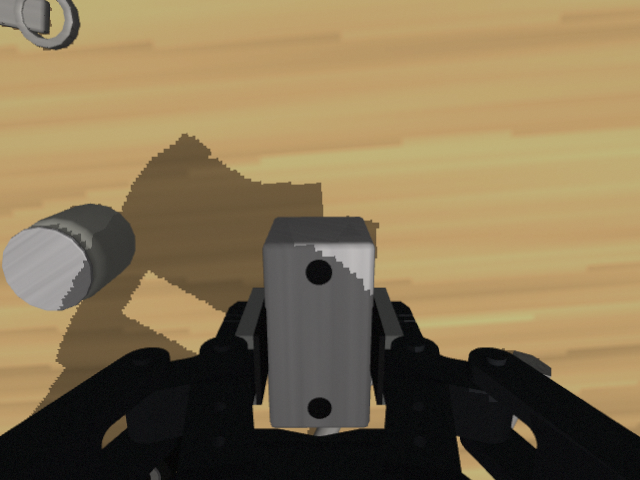

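The block is held level, holes at (319,272) and (319,407). Carrying it to the rectangular nest.

```bash
python3 -m handwheel '[{"fingers":3,"slide":[0,-0.8,-2.2],"delta_rot":[0,0,0]},{"fingers":3,"slide":[0,-1.6,-4.4],"delta_rot":[0,0,0]},{"fingers":3,"slide":[0,-1.6,-4.4],"delta_rot":[0,0,0]},{"fingers":3,"slide":[0,-1.6,-4.4],"delta_rot":[0,0,0]},{"fingers":3,"slide":[0,-1.6,-4.4],"delta_rot":[0,0,0]}]' >/dev/null
python3 -m handwheel '[{"fingers":3,"slide":[0,-1.6,-4.4],"delta_rot":[0,0,0]},{"fingers":3,"slide":[0,-1.6,-4.4],"delta_rot":[0,0,0]},{"fingers":3,"slide":[0,-1.6,-4.4],"delta_rot":[0,0,0]},{"fingers":3,"slide":[0,-1.6,-4.4],"delta_rot":[0,0,0]},{"fingers":3,"slide":[0,-1.6,-4.4],"delta_rot":[0,0,0]}]' >/dev/null
python3 -m handwheel '[{"fingers":3,"slide":[0,-1.6,-4.4],"delta_rot":[0,0,0]},{"fingers":3,"slide":[0,-1.6,-4.4],"delta_rot":[0,0,0]},{"fingers":3,"slide":[0,-0.8,-2.2],"delta_rot":[0,0,0]},{"fingers":3,"slide":[0,0,0],"delta_rot":[0,0,0]},{"fingers":3,"slide":[0,0,0],"delta_rot":[0,0,0]}]' >/dev/null
python3 go.py 442 270 90 -94.2
```

```text
t 13.20 tcp [447.4 238.9 131.8] phi -94.64 tilt [ 0.   -0.01] F [ 0.1 -0.9 -3.3] w 32.4 mm q [ 15.  23.  98.  -0.  59. 109.]
slide cm [ 4.18 -0.79 -3.06] norm 5.24
turn about x -0.44
```

```bash
python3 -m handwheel '[{"fingers":3,"slide":[0,-0.8,-3.1],"delta_rot":[-0.4,0,0]},{"fingers":3,"slide":[4,0,0],"delta_rot":[0,0,0]},{"fingers":3,"slide":[0,0,0],"delta_rot":[0,0,0]},{"fingers":3,"slide":[0,0,0],"delta_rot":[0,0,0]}]' >/dev/null
python3 go.py 442 270 50 -94.2
python3 - <<'E'
from h import *
c=shot('wrist','w9'); im=c['im'].copy(); a=np.radians(-4.2);X=np.array([np.cos(a),np.sin(a)]);Y=np.array([-X[1],X[0]])
def rect(p,hx,hy,z):
    q=proj(c,[[*(np.array(p)+sx*hx*X+sy*hy*Y),z] for sx,sy in((1,1),(1,-1),(-1,-1),(-1,1))]).astype(int); cv2.polylines(im,[q.reshape(-1,1,2)],True,(0,0,255),1)
rect((.442,.270),.042,.026,.014);rect((.442,.270),.048,.032,.014)
cv2.imwrite('pics/w9o.png',im)
E
```

```text
t 13.60 tcp [442.3 269.3  92.1] phi -94.28 tilt [-0.07 -0.03] F [-0.3 -0.3 -2.8] w 32.9 mm q [ 18.  28.  98.  -0.  55. 113.]
slide cm [ 4.21 -0.03 -0.07] norm 4.21
turn about x -0.08
```

View pics/w9o.png

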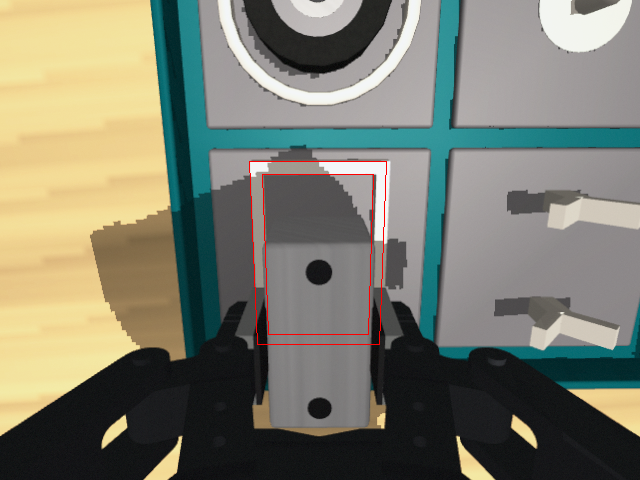

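The frame outline matches the overlay. Lowering.

```bash
python3 -m handwheel '[{"fingers":3,"slide":[2.5,0.1,-0.1],"delta_rot":[0,0,0]},{"fingers":3,"slide":[1.5,0,0],"delta_rot":[0,0,0]},{"fingers":3,"slide":[0.5,0,0],"delta_rot":[0,0,0]},{"fingers":3,"slide":[0,0,0],"delta_rot":[0,0,0]}]' >/dev/null
python3 go.py 443 270 40
python3 -m handwheel '[{"fingers":3,"slide":[0.2,0,0],"delta_rot":[0,0,0]},{"fingers":3,"slide":[0.1,0,0],"delta_rot":[0,0,0]},{"fingers":3,"slide":[0,0,0],"delta_rot":[0,0,0]}]' >/dev/null
python3 go.py 443 270 40
```

```text
t 14.05 tcp [443.6 270.9  47.6] phi -94.20 tilt [0.04 0.01] F [-1.1  0.2 -3.1] w 32.7 mm q [ 18.  32.  99.  -0.  49. 113.]
slide cm [ 0.76 -0.05  0.09] norm 0.77
t 14.35 tcp [443.3 271.2  44.3] phi -94.15 tilt [0.05 0.02] F [ 0.4 -0.2 -0.7] w 32.9 mm q [ 19.  32.  99.  -0.  49. 113.]
slide cm [ 0.43 -0.02  0.13] norm 0.45
```

```bash
python3 -m handwheel '[{"fingers":3,"slide":[0.1,0,0.1],"delta_rot":[0,0,0]},{"fingers":3,"slide":[0.1,0,0],"delta_rot":[0,0,0]},{"fingers":3,"slide":[0,0,0],"delta_rot":[0,0,0]}]' >/dev/null
python3 go.py 443 270 40
python3 -m handwheel '[{"fingers":3,"slide":[0.1,0,0],"delta_rot":[0,0,0]},{"fingers":3,"slide":[0,0,0],"delta_rot":[0,0,0]}]' >/dev/null
python3 go.py 443 270 40
```

```text
t 14.65 tcp [443.4 271.2  44.3] phi -94.13 tilt [0.11 0.1 ] F [-8.   2.5 22.2] w 32.5 mm q [ 18.  32.  99.   0.  48. 113.]
slide cm [ 0.43 -0.03  0.12] norm 0.44
t 14.85 tcp [443.4 271.2  44.2] phi -94.12 tilt [0.12 0.09] F [-12.5   1.   33.9] w 32.6 mm q [ 19.  32.  99.   0.  48. 113.]
slide cm [ 0.42 -0.03  0.12] norm 0.44
```

```bash
python3 -m handwheel '[{"fingers":3,"slide":[-0.3,0,0],"delta_rot":[0,0,0]},{"fingers":3,"slide":[0,0,0],"delta_rot":[0,0,0]}]' >/dev/null
python3 go.py 443 270 40
python3 - <<'E'
from h import *
c=shot('wrist','w10');P=cloud(c)
for n,(u,v) in dict(top=(320,330),top2=(320,390),ringnest=(318,100)).items(): print(n,np.nanmedian(P[v-2:v+3,u-4:u+5].reshape(-1,3),axis=0).round(4))
s=shot('scene','s10');cv2.imwrite('pics/s10c.png',cv2.resize(s['im'][100:220,320:490],None,fx=4.5,fy=4.5,interpolation=cv2.INTER_CUBIC))
E
```

```text
t 15.05 tcp [443.2 270.3  44.4] phi -94.13 tilt [0.07 0.02] F [ 0.1 -0.1 -2.5] w 32.8 mm q [ 18.  32.  99.  -0.  48. 113.]
slide cm [ 0.44 -0.02  0.04] norm 0.44
top [0.4468 0.2699 0.0461]
top2 [0.425  0.2715 0.046 ]
ringnest [0.5163 0.2654 0.0178]
```

View pics/w10.png

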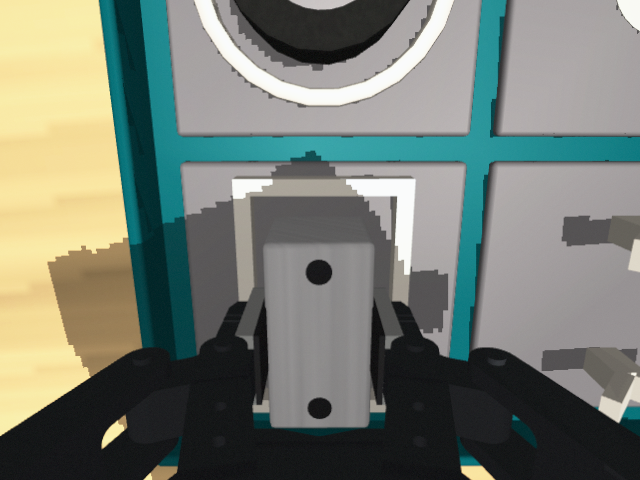

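View pics/s10c.png

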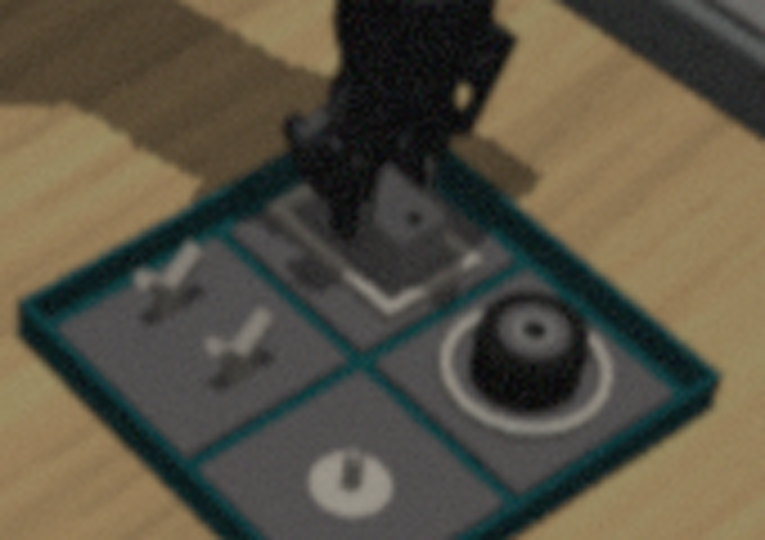

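Block top is about 42 mm after the +4 mm depth bias, so it's on the plate inside the frame. Setting it down and opening.

```bash
python3 -m handwheel '[{"fingers":3,"slide":[0.05,0,0],"delta_rot":[0,0,0]},{"fingers":4,"slide":[0,0,0],"delta_rot":[0,0,0]},{"fingers":5.5,"slide":[0,0,0],"delta_rot":[0,0,0]},{"fingers":5.5,"slide":[0,0,0],"delta_rot":[0,0,0]},{"fingers":5.5,"slide":[0,0,0],"delta_rot":[0,0,0]}]'
python3 -m handwheel '[{"fingers":5.5,"slide":[-1,0,0],"delta_rot":[0,0,0]},{"fingers":5.5,"slide":[-3,0,0],"delta_rot":[0,0,0]},{"fingers":5.5,"slide":[-5,0,0],"delta_rot":[0,0,0]},{"fingers":5.5,"slide":[0,0,0],"delta_rot":[0,0,0]},{"fingers":5.5,"slide":[0,0,0],"delta_rot":[0,0,0]}]' >/dev/null
python3 go.py 590.7 -51.2 140 -90
python3 - <<'E'
from h import *
c=shot('wrist','w11')
E
```

```text
clock: 15.65
tcp_pos: [0.443, 0.2702, 0.0431]
eef_rot: [[-0.0, 0.997, -0.072], [-0.0, -0.072, -0.997], [-1.0, -0.0, 0.0]]
wrist_force: [-0.2, -1.9, -0.2]
width: 0.648
t 16.15 tcp [443.3 270.4 134.6] phi -94.14 tilt [0.15 0.05] F [-1.2  0.1 -0.3] w 54.9 mm q [ 18.  24.  96.   0.  60. 113.]
slide cm [-0.53 17.02 31.01] norm 35.38
turn about x -4.14
```

View pics/w11.png

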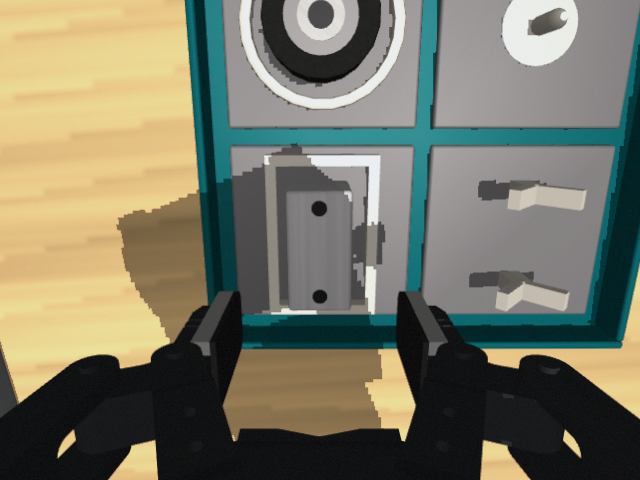

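The block sits in its frame, holes at (319,208) and (319,296). Now the grey sleeve.

```bash
python3 -m handwheel '[{"fingers":5.5,"slide":[0,1.1,1.9],"delta_rot":[0,0,0]},{"fingers":5.5,"slide":[0,2.1,3.9],"delta_rot":[0,0,0]},{"fingers":5.5,"slide":[0,2.1,3.9],"delta_rot":[0,0,0]},{"fingers":5.5,"slide":[0,2.1,3.9],"delta_rot":[0,0,0]},{"fingers":5.5,"slide":[0,2.1,3.9],"delta_rot":[0,0,0]}]' >/dev/null
python3 -m handwheel '[{"fingers":5.5,"slide":[0,2.1,3.9],"delta_rot":[0,0,0]},{"fingers":5.5,"slide":[0,2.1,3.9],"delta_rot":[0,0,0]},{"fingers":5.5,"slide":[0,2.1,3.9],"delta_rot":[0,0,0]},{"fingers":5.5,"slide":[0,0,0],"delta_rot":[0,0,0]},{"fingers":5.5,"slide":[0,0,0],"delta_rot":[0,0,0]}]' >/dev/null
python3 go.py 590.7 -51.2 120 -94.2
```

```text
t 17.20 tcp [578.9 -32.9 131.9] phi -94.23 tilt [-0.16  0.05] F [ 0.  -0.1 -0. ] w 54.6 mm q [-15.  31.  85.   0.  64.  79.]
slide cm [1.18 1.32 1.74] norm 2.48
turn about x -0.03
```

```bash
python3 -m handwheel '[{"fingers":5.5,"slide":[1.2,1.3,1.7],"delta_rot":[0,0,0]},{"fingers":5.5,"slide":[0,0,0],"delta_rot":[0,0,0]},{"fingers":5.5,"slide":[0,0,0],"delta_rot":[0,0,0]}]' >/dev/null
python3 go.py 590.7 -51.2 25 -94.2
python3 - <<'E'
from h import *
c=shot('wrist','w12');print(proj(c,[[.5907,-.0512,.04]]).round(0))
E
```

```text
t 17.50 tcp [590.5 -49.1 120.7] phi -94.09 tilt [-0.1   0.04] F [-0.5  0.5  0.6] w 55.2 mm q [-16.  33.  83.   0.  64.  78.]
slide cm [9.57 0.05 0.21] norm 9.58
turn about x 0.11
[[323. 255.]]
```

View pics/w12.png

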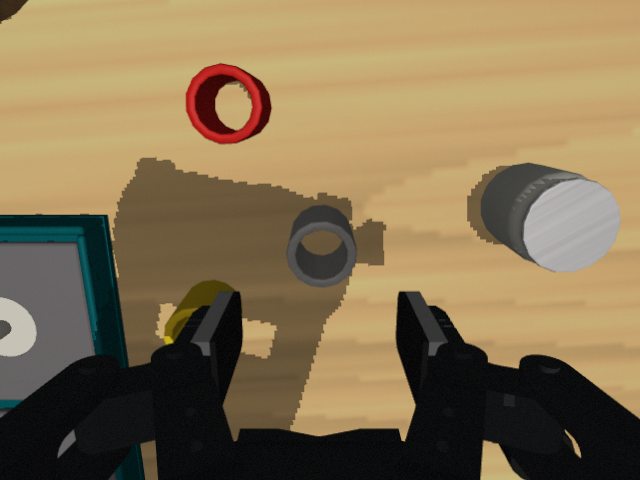

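```bash
python3 -m handwheel '[{"fingers":5.5,"slide":[4,0,0.2],"delta_rot":[0,0,0]},{"fingers":5.5,"slide":[3.5,0,0],"delta_rot":[0,0,0]},{"fingers":5.5,"slide":[1.8,0,0],"delta_rot":[0,0,0]},{"fingers":5.5,"slide":[0,0,0],"delta_rot":[0,0,0]},{"fingers":5.5,"slide":[0,0,0],"delta_rot":[0,0,0]}]' >/dev/null
python3 go.py 590.7 -51.2 27
python3 -m handwheel '[{"fingers":3,"slide":[0,0,0],"delta_rot":[0,0,0]},{"fingers":3,"slide":[0,0,0],"delta_rot":[0,0,0]},{"fingers":3,"slide":[0,0,0],"delta_rot":[0,0,0]},{"fingers":3,"slide":[0,0,0],"delta_rot":[0,0,0]},{"fingers":3,"slide":[0,0,0],"delta_rot":[0,0,0]}]' 40 >/dev/null
python3 go.py 590.7 -51.2 27
python3 -m handwheel '[{"fingers":3,"slide":[-0.3,0,0],"delta_rot":[0,0,0]},{"fingers":3,"slide":[-0.2,0,0],"delta_rot":[0,0,0]},{"fingers":3,"slide":[0,0,0],"delta_rot":[0,0,0]}]' >/dev/null
python3 go.py 590.7 -51.2 27
```

```text
t 18.05 tcp [591.3 -51.7  29.3] phi -94.09 tilt [ 0.05 -0.01] F [ 0.2 -1.   0.9] w 55.1 mm q [-16.  41.  86.   0.  53.  78.]
slide cm [ 0.23 -0.07 -0.05] norm 0.25
t 18.55 tcp [591.9 -52.2  30.3] phi -94.13 tilt [ 0.16 -0.02] F [-1.3  1.9  5.3] w 35.8 mm q [-16.  41.  86.   0.  53.  78.]
slide cm [ 0.33 -0.12 -0.09] norm 0.36
t 18.85 tcp [591.3 -52.4  33.9] phi -94.14 tilt [ 0.05 -0.02] F [ 1.  -0.5 -1.6] w 35.6 mm q [-16.  40.  86.  -0.  54.  78.]
slide cm [ 0.69 -0.07 -0.12] norm 0.7
```

```bash
python3 -m handwheel '[{"fingers":3,"slide":[-2,0,0],"delta_rot":[0,0,0]},{"fingers":3,"slide":[-4,0,0],"delta_rot":[0,0,0]},{"fingers":3,"slide":[-3,0,0],"delta_rot":[0,0,0]},{"fingers":3,"slide":[0,0,0],"delta_rot":[0,0,0]}]' >/dev/null
python3 go.py 548.5 145.5 120 -94.2
python3 - <<'E'
from h import *
c=shot('wrist','w13');P=cloud(c)
E
```

```text
t 19.25 tcp [592.9 -52.8 127.7] phi -94.14 tilt [ 0.43 -0.13] F [-0.4  0.3 -1.7] w 35.5 mm q [-16.  33.  82.   0.  64.  78.]
slide cm [  0.69  -5.86 -19.46] norm 20.34
turn about x 0.06
```

View pics/w13.png

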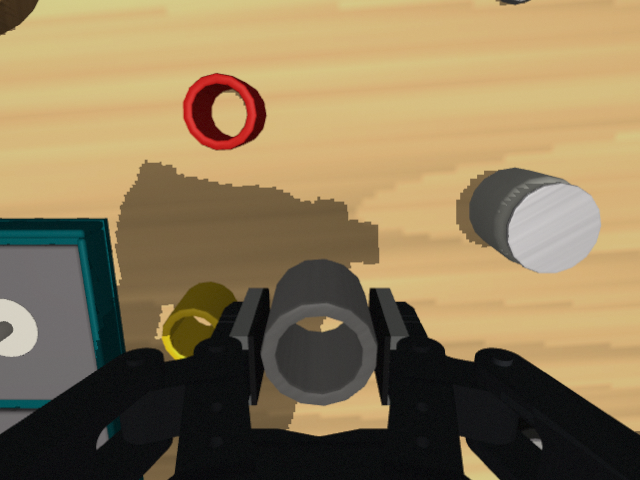

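The sleeve is held upright, rim at (320,350), and the yellow one is untouched. Carrying it to the post.

```bash
python3 -m handwheel '[{"fingers":3,"slide":[0,-1.2,-3.9],"delta_rot":[0,0,0]},{"fingers":3,"slide":[0,-1.2,-3.9],"delta_rot":[0,0,0]},{"fingers":3,"slide":[0,-1.2,-3.9],"delta_rot":[0,0,0]},{"fingers":3,"slide":[0,-1.2,-3.9],"delta_rot":[0,0,0]},{"fingers":3,"slide":[0,-1.2,-3.9],"delta_rot":[0,0,0]}]' >/dev/null
python3 -m handwheel '[{"fingers":3,"slide":[0,0,0],"delta_rot":[0,0,0]},{"fingers":3,"slide":[0,0,0],"delta_rot":[0,0,0]}]' >/dev/null
python3 go.py 548.5 145.5 80 -94.2
```

```text
t 20.00 tcp [544.6 146.9 122.1] phi -94.05 tilt [-0.12 -0.02] F [ 0.8 -0.4 -1.2] w 35.4 mm q [ 3. 30. 88. -0. 62. 97.]
slide cm [4.21 0.41 0.11] norm 4.23
turn about x 0.15
```

```bash
python3 -m handwheel '[{"fingers":3,"slide":[2,0.4,0.1],"delta_rot":[0.1,0,0]},{"fingers":3,"slide":[1,0,0],"delta_rot":[0,0,0]},{"fingers":3,"slide":[0,0,0],"delta_rot":[0,0,0]},{"fingers":3,"slide":[0,0,0],"delta_rot":[0,0,0]}]' >/dev/null
python3 go.py 548.5 145.5 80 -94.2
python3 - <<'E'
from h import *
c=shot('wrist','w14')
im=c['im'].copy()
for p in([.5485,.1455,.03],[.5485,.1455,.0065]):
    u=proj(c,p)[0].astype(int);cv2.drawMarker(im,(int(u[0]),int(u[1])),(0,0,255),0,14,1)
cv2.imwrite('pics/w14o.png',im)
t=shot('top','t14');cv2.imwrite('pics/t14c.png',cv2.resize(t['im'][205:365,95:255],None,fx=3.7,fy=3.7,interpolation=cv2.INTER_CUBIC))
s=shot('scene','s14');cv2.imwrite('pics/s14c.png',cv2.resize(s['im'][100:250,320:490],None,fx=4,fy=4,interpolation=cv2.INTER_CUBIC))
E
```

```text
t 20.40 tcp [549.3 144.7  93.3] phi -94.29 tilt [-0.03 -0.  ] F [-0.3 -0.4 -1.2] w 35.8 mm q [ 3. 33. 89. -0. 59. 97.]
slide cm [ 1.33 -0.08 -0.08] norm 1.34
turn about x -0.09
```

View pics/w14o.png

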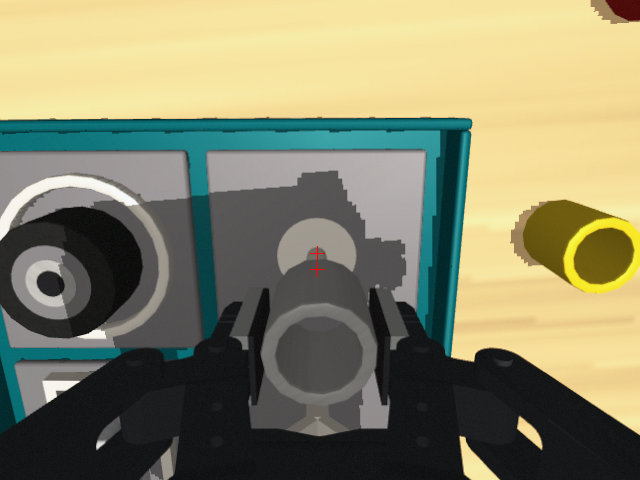

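View pics/s14c.png

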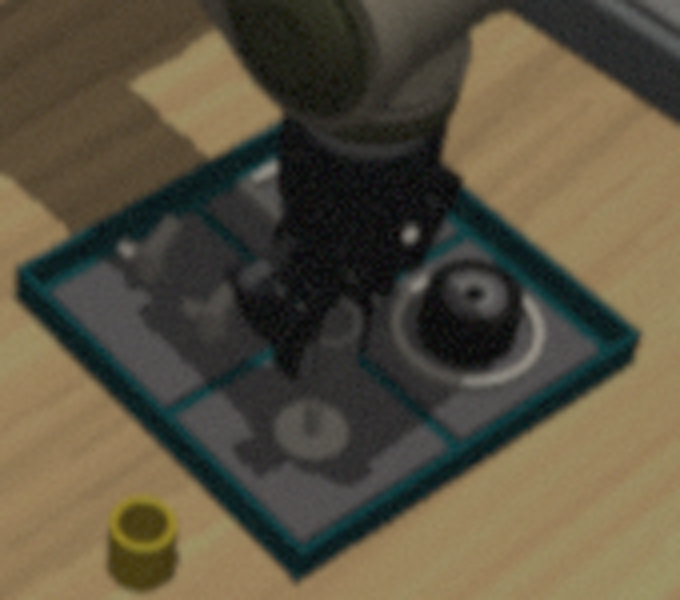

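```bash
python3 -m handwheel '[{"fingers":3,"slide":[1.5,0.05,-0.1],"delta_rot":[0,0,0]},{"fingers":3,"slide":[1.5,0,0],"delta_rot":[0,0,0]},{"fingers":3,"slide":[1,0,0],"delta_rot":[0,0,0]},{"fingers":3,"slide":[0.5,0,0],"delta_rot":[0,0,0]},{"fingers":3,"slide":[0,0,0],"delta_rot":[0,0,0]}]' >/dev/null
python3 go.py 550 145.5 40
python3 -m handwheel '[{"fingers":3,"slide":[0.2,0,0],"delta_rot":[0,0,0]},{"fingers":3,"slide":[0.1,0,0],"delta_rot":[0,0,0]},{"fingers":3,"slide":[0,0,0],"delta_rot":[0,0,0]}]' >/dev/null
python3 go.py 550 145.5 40
```

```text
t 21.05 tcp [549.7 146.2  48.1] phi -94.24 tilt [-0.03 -0.  ] F [ 1.3  0.2 -1.3] w 35.5 mm q [ 3. 37. 90.  0. 53. 97.]
slide cm [0.81 0.04 0.06] norm 0.81
t 21.35 tcp [549.9 146.2  45.5] phi -94.24 tilt [0.02 0.  ] F [-0.8  0.1 -0.9] w 35.7 mm q [ 3. 37. 90. -0. 53. 97.]
slide cm [0.55 0.02 0.07] norm 0.56
```

```bash
python3 -m handwheel '[{"fingers":3,"slide":[0.2,0,0],"delta_rot":[0,0,0]},{"fingers":3,"slide":[0.1,0,0],"delta_rot":[0,0,0]},{"fingers":3,"slide":[0,0,0],"delta_rot":[0,0,0]}]' >/dev/null
python3 go.py 550 145.5 40
python3 -m handwheel '[{"fingers":3,"slide":[0.15,0,0],"delta_rot":[0,0,0]},{"fingers":3,"slide":[0,0,0],"delta_rot":[0,0,0]}]' >/dev/null
python3 go.py 550 145.5 40
```

```text
t 21.65 tcp [549.7 146.2  42.2] phi -94.24 tilt [-0.02  0.  ] F [-1.1 -0.5 -0.8] w 35.7 mm q [ 3. 37. 90.  0. 53. 97.]
slide cm [0.22 0.04 0.06] norm 0.23
t 21.85 tcp [549.9 146.2  41.3] phi -94.24 tilt [ 0.02 -0.  ] F [-2.3 -0.   4.8] w 35.7 mm q [ 3. 37. 90. -0. 52. 97.]
slide cm [0.13 0.02 0.07] norm 0.15
```

```bash
python3 - <<'E'
from h import *
c=shot('wrist','w15');P=cloud(c)
for n,(u,v) in dict(rimL=(268,355),rimR=(371,355)).items(): print(n,np.nanmedian(P[v-3:v+4,u-2:u+3].reshape(-1,3),axis=0).round(4))
E
```

```text
rimL [0.5501 0.1616 0.0501]
rimR [0.5476 0.1308 0.0499]
```

View pics/w15.png

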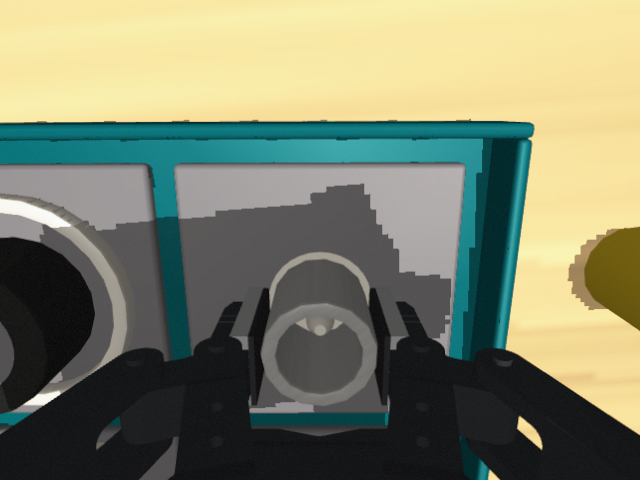

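The post tip shows inside the bore at (320,325). The rim reads 50 mm, so 46 mm after the depth bias, and the sleeve is on the plate. Releasing.

```bash
python3 -m handwheel '[{"fingers":4,"slide":[0,0,0],"delta_rot":[0,0,0]},{"fingers":5.5,"slide":[0,0,0],"delta_rot":[0,0,0]},{"fingers":5.5,"slide":[0,0,0],"delta_rot":[0,0,0]},{"fingers":5.5,"slide":[0,0,0],"delta_rot":[0,0,0]}]'
python3 -m handwheel '[{"fingers":5.5,"slide":[-1,0,0],"delta_rot":[0,0,0]},{"fingers":5.5,"slide":[-3,0,0],"delta_rot":[0,0,0]},{"fingers":5.5,"slide":[-5,0,0],"delta_rot":[0,0,0]},{"fingers":5.5,"slide":[0,0,0],"delta_rot":[0,0,0]},{"fingers":5.5,"slide":[0,0,0],"delta_rot":[0,0,0]}]' >/dev/null
python3 go.py 465 -300.3 130 -118.4
python3 - <<'E'
from h import *
c=shot('wrist','w16')
E
```

```text
clock: 22.3
tcp_pos: [0.5498, 0.1462, 0.0407]
eef_rot: [[-0.0, 0.997, -0.074], [0.0, -0.074, -0.997], [-1.0, -0.0, -0.0]]
wrist_force: [-0.1, -0.2, -0.1]
width: 0.648
t 22.80 tcp [550.2 146.2 132.3] phi -94.24 tilt [0.16 0.01] F [-1.9 -0.3 -0.7] w 55.1 mm q [ 3. 30. 87. -0. 63. 97.]
slide cm [ 0.2  -5.2  45.16] norm 45.46
turn about x 24.16
```

View pics/w16.png

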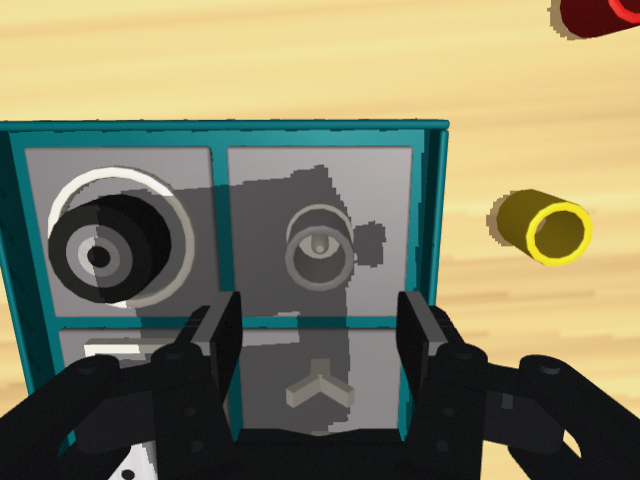

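The sleeve stands over the post, rim at (320,258). Now the long bolt.

```bash
python3 -m handwheel '[{"fingers":5,"slide":[0,-0.3,2.4],"delta_rot":[0,0,0]},{"fingers":5,"slide":[0,-0.5,4.5],"delta_rot":[0,0,0]},{"fingers":5,"slide":[0,-0.5,4.5],"delta_rot":[0,0,0]},{"fingers":5,"slide":[0,-0.5,4.5],"delta_rot":[0,0,0]},{"fingers":5,"slide":[0,-0.5,4.5],"delta_rot":[0,0,0]}]' >/dev/null
python3 -m handwheel '[{"fingers":5,"slide":[0,-0.5,4.5],"delta_rot":[0,0,0]},{"fingers":5,"slide":[0,-0.5,4.5],"delta_rot":[0,0,0]},{"fingers":5,"slide":[0,-0.5,4.5],"delta_rot":[0,0,0]},{"fingers":5,"slide":[0,-0.5,4.5],"delta_rot":[0,0,0]},{"fingers":5,"slide":[0,-0.8,4.5],"delta_rot":[0,0,0]}]' >/dev/null
python3 -m handwheel '[{"fingers":5,"slide":[0,0,0],"delta_rot":[8,0,0]},{"fingers":5,"slide":[0,0,0],"delta_rot":[8,0,0]},{"fingers":5,"slide":[0,0,0],"delta_rot":[8,0,0]},{"fingers":5,"slide":[0,0,0],"delta_rot":[0,0,0]},{"fingers":5,"slide":[0,0,0],"delta_rot":[0,0,0]}]' >/dev/null
python3 go.py 465 -300.3 110 -118.4
```

```text
t 24.35 tcp [ 466.9 -277.6  130. ] phi -118.02 tilt [-0.07  0.06] F [-0.1 -0.3 -0.5] w 49.9 mm q [-43.  27.  91.  -0.  61.  75.]
slide cm [2.   0.9  2.09] norm 3.03
turn about x 0.38
```

```bash
python3 -m handwheel '[{"fingers":5,"slide":[1,0.9,2.1],"delta_rot":[0.4,0,0]},{"fingers":5,"slide":[0,0,0],"delta_rot":[0,0,0]},{"fingers":5,"slide":[0,0,0],"delta_rot":[0,0,0]}]' >/dev/null
python3 go.py 465 -300.3 23 -118.4
python3 - <<'E'
from h import *
c=shot('wrist','w17');print(proj(c,[[.465,-.3003,.012],[.5083,-.3234,.012],[.4219,-.2766,.012]]).round(0).tolist())
E
```

```text
t 24.65 tcp [ 465.  -300.4  120.4] phi -118.56 tilt [-0.04  0.06] F [ 0.8 -0.2  0.7] w 50.1 mm q [-45.  29.  90.   0.  61.  74.]
slide cm [ 9.74  0.01 -0.  ] norm 9.74
turn about x -0.16
[[319.0, 240.0], [318.0, 151.0], [319.0, 319.0]]
```

View pics/w17.png

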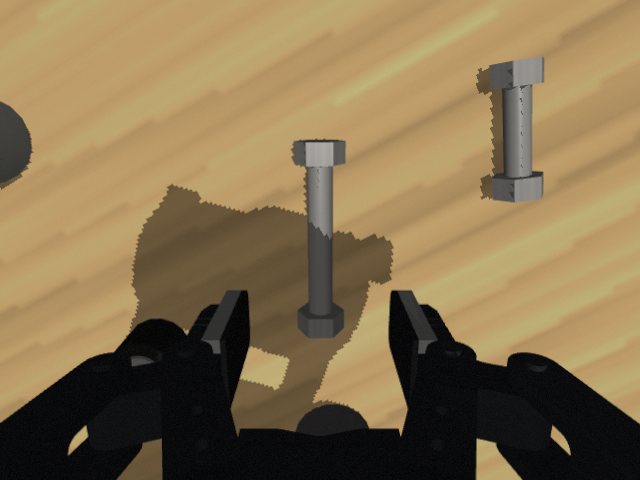

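The bolt's axis lines up with the tool: hexagons at (319,153) and (320,320), as predicted. Descending.

```bash
python3 -m handwheel '[{"fingers":5,"slide":[4,0,0],"delta_rot":[0,0,0]},{"fingers":5,"slide":[3.5,0,0],"delta_rot":[0,0,0]},{"fingers":5,"slide":[1.9,0,0],"delta_rot":[0,0,0]},{"fingers":5,"slide":[0,0,0],"delta_rot":[0,0,0]},{"fingers":5,"slide":[0,0,0],"delta_rot":[0,0,0]}]' >/dev/null
python3 go.py 465 -300.3 24
python3 -m handwheel '[{"fingers":2.5,"slide":[0,0,0],"delta_rot":[0,0,0]},{"fingers":2.5,"slide":[0,0,0],"delta_rot":[0,0,0]},{"fingers":2.5,"slide":[0,0,0],"delta_rot":[0,0,0]},{"fingers":2.5,"slide":[0,0,0],"delta_rot":[0,0,0]}]' 60 >/dev/null
python3 go.py 465 -300.3 24
```

```text
t 25.20 tcp [ 465.6 -300.5   27.7] phi -118.58 tilt [ 0.04 -0.03] F [1.1 0.5 0.4] w 50.3 mm q [-45.  37.  93.   0.  50.  74.]
slide cm [ 0.37 -0.07  0.01] norm 0.38
t 25.60 tcp [ 465.3 -300.8   27.2] phi -118.64 tilt [ 0.03 -0.03] F [-0.1 -0.4 -0. ] w 25.4 mm q [-45.  37.  93.  -0.  49.  74.]
slide cm [ 0.32 -0.05 -0.02] norm 0.33
```

```bash
python3 -m handwheel '[{"fingers":2.5,"slide":[0.25,0,0],"delta_rot":[0,0,0]},{"fingers":2.5,"slide":[0,0,0],"delta_rot":[0,0,0]}]' >/dev/null
python3 go.py 465 -300.3 24
python3 -m handwheel '[{"fingers":0.8,"slide":[0,0,0],"delta_rot":[0,0,0]},{"fingers":0.8,"slide":[0,0,0],"delta_rot":[0,0,0]},{"fingers":0.8,"slide":[0,0,0],"delta_rot":[0,0,0]},{"fingers":0.8,"slide":[0,0,0],"delta_rot":[0,0,0]}]' 60 >/dev/null
python3 go.py 465 -300.3 24
python3 -m handwheel '[{"fingers":0.8,"slide":[-0.3,0,0],"delta_rot":[0,0,0]},{"fingers":0.8,"slide":[-0.7,0,0],"delta_rot":[0,0,0]},{"fingers":0.8,"slide":[0,0,0],"delta_rot":[0,0,0]}]' >/dev/null
python3 go.py 465 -300.3 24
```

```text
t 25.80 tcp [ 465.1 -300.5   24. ] phi -118.64 tilt [-0.02  0.02] F [-0.1 -0.5  0.3] w 24.9 mm q [-45.  37.  94.   0.  49.  74.]
slide cm [ 0.   -0.02 -0.02] norm 0.02
t 26.20 tcp [ 465.2 -300.7   24.4] phi -118.64 tilt [-0. -0.] F [-0.7  0.   2. ] w 11.7 mm q [-45.  37.  93.  -0.  49.  74.]
slide cm [ 0.04 -0.03 -0.03] norm 0.06
t 26.50 tcp [ 465.6 -300.9   35.2] phi -118.64 tilt [ 0.06 -0.06] F [-0.3  0.  -1.8] w 11.8 mm q [-45.  36.  93.   0.  50.  74.]
slide cm [ 1.12 -0.08 -0.03] norm 1.13
```

```bash
python3 -m handwheel '[{"fingers":0.8,"slide":[-3,0,0],"delta_rot":[0,0,0]},{"fingers":0.8,"slide":[-4,0,0],"delta_rot":[0,0,0]},{"fingers":0.8,"slide":[-3.5,0,0],"delta_rot":[0,0,0]},{"fingers":0.8,"slide":[0,0,0],"delta_rot":[0,0,0]}]' >/dev/null
python3 -m handwheel '[{"fingers":0.8,"slide":[0,0,0],"delta_rot":[-8.1,0,0]},{"fingers":0.8,"slide":[0,0,0],"delta_rot":[-8.1,0,0]},{"fingers":0.8,"slide":[0,0,0],"delta_rot":[-8.1,0,0]},{"fingers":0.8,"slide":[0,0,0],"delta_rot":[0,0,0]}]' >/dev/null
python3 go.py 434 154 140 -94.2
python3 - <<'E'
from h import *
c=shot('wrist','w18')
E
```

```text
t 27.30 tcp [ 464.9 -300.4  138.4] phi -94.27 tilt [-0.06  0.06] F [-0.6 -0.2 -1.8] w 11.3 mm q [-45.  28.  89.  -0.  63.  49.]
slide cm [ -0.11  -6.47 -45.08] norm 45.54
turn about x -0.07
```

View pics/w18.png

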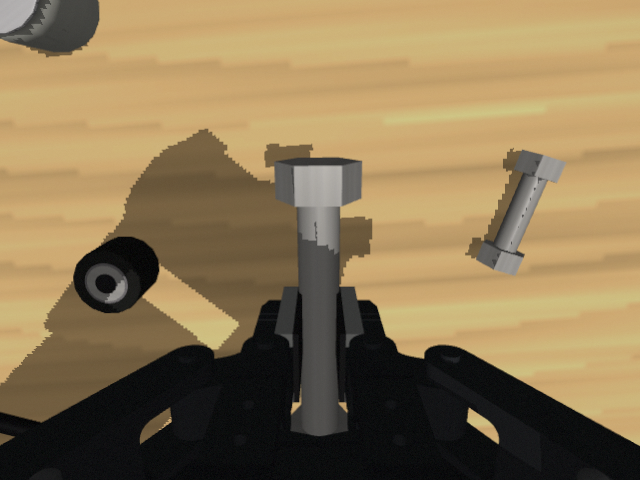

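```bash
python3 - <<'E'
from h import *
c=load('w18');p=np.array([.4649,-.3004]);ph=np.radians(-94.27);Z=np.array([np.cos(ph),np.sin(ph)]);Y=np.array([-Z[1],Z[0]])
for za in (.118,.122,.126):
  print(za,[proj(c,[*(p+Y*s),za+.0]).round(0).tolist()[0] for s in(.055,.043,.0,-.043)], 'hex top edge',[proj(c,[*(p+Y*s),za+.012]).round(0).tolist()[0] for s in(.055,.043,-.043)])
P=cloud(c)
for v in(185,215,230,260,290,330,370,400,425): print(v,np.nanmedian(P[v-2:v+3,317:322].reshape(-1,3),axis=0).round(4))
E
```

```text
0.118 [[318.0, 157.0], [319.0, 193.0], [319.0, 309.0], [320.0, 409.0]] hex top edge [[318.0, 161.0], [319.0, 200.0], [320.0, 431.0]]
0.122 [[318.0, 158.0], [319.0, 195.0], [319.0, 314.0], [320.0, 416.0]] hex top edge [[318.0, 163.0], [319.0, 203.0], [320.0, 439.0]]
0.126 [[318.0, 160.0], [319.0, 198.0], [319.0, 319.0], [320.0, 423.0]] hex top edge [[318.0, 164.0], [319.0, 206.0], [320.0, 447.0]]
185 [ 0.5136 -0.3042  0.137 ]
215 [ 0.5036 -0.3034  0.1324]
230 [ 0.4987 -0.303   0.1322]
260 [ 0.489  -0.3022  0.1324]
290 [ 0.4786 -0.3014  0.1323]
330 [ 0.464  -0.3002  0.1318]
370 [ 0.4487 -0.299   0.1319]
400 [ 0.4369 -0.2981  0.1324]
425 [ 0.4263 -0.2972  0.1321]
```

The bolt is level and centred: shank top is constant at 132 mm along its length, and the hexagons are symmetrical. Carrying it to the vee nest.

```bash
python3 -m handwheel '[{"fingers":0.8,"slide":[0,-0.3,-2.3],"delta_rot":[0,0,0]},{"fingers":0.8,"slide":[0,-0.6,-4.5],"delta_rot":[0,0,0]},{"fingers":0.8,"slide":[0,-0.6,-4.5],"delta_rot":[0,0,0]},{"fingers":0.8,"slide":[0,-0.6,-4.5],"delta_rot":[0,0,0]},{"fingers":0.8,"slide":[0,-0.6,-4.5],"delta_rot":[0,0,0]}]' >/dev/null
python3 -m handwheel '[{"fingers":0.8,"slide":[0,-0.7,-4.5],"delta_rot":[0,0,0]},{"fingers":0.8,"slide":[0,-0.7,-4.5],"delta_rot":[0,0,0]},{"fingers":0.8,"slide":[0,-0.7,-4.5],"delta_rot":[0,0,0]},{"fingers":0.8,"slide":[0,-0.7,-4.5],"delta_rot":[0,0,0]},{"fingers":0.8,"slide":[0,-0.7,-4.5],"delta_rot":[0,0,0]}]' >/dev/null
python3 -m handwheel '[{"fingers":0.8,"slide":[0,-0.3,-2.3],"delta_rot":[0,0,0]},{"fingers":0.8,"slide":[0,0,0],"delta_rot":[0,0,0]},{"fingers":0.8,"slide":[0,0,0],"delta_rot":[0,0,0]}]' >/dev/null
python3 go.py 434 154 110 -94.2
```

```text
t 28.65 tcp [434.3 154.  139. ] phi -94.42 tilt [-0.02 -0.01] F [-0.9 -0.2 -2.4] w 11.7 mm q [  5.  17. 105.  -0.  58.  99.]
slide cm [ 2.9  -0.03  0.  ] norm 2.9
turn about x -0.22
```

```bash
python3 -m handwheel '[{"fingers":0.8,"slide":[2.5,0,0],"delta_rot":[-0.2,0,0]},{"fingers":0.8,"slide":[1.5,0,0],"delta_rot":[0,0,0]},{"fingers":0.8,"slide":[0,0,0],"delta_rot":[0,0,0]},{"fingers":0.8,"slide":[0,0,0],"delta_rot":[0,0,0]}]' >/dev/null
python3 go.py 434 154 70 -94.2
python3 - <<'E'
from h import *
c=shot('wrist','w19'); im=c['im'].copy(); a=np.radians(-4.2);X=np.array([np.cos(a),np.sin(a)]);Y=np.array([-X[1],X[0]])
p=np.array([.434,.154])
for cx in(-.028,.028):
    q=proj(c,[[*(p+(cx+sx*.005)*X+sy*.0155*Y),.042] for sx,sy in((1,1),(1,-1),(-1,-1),(-1,1))]); print(q.round(0).tolist())
    cv2.polylines(im,[q.astype(int).reshape(-1,1,2)],True,(0,0,255),1)
q=proj(c,[[*(p+sx*.053*X+sy*.053*Y),.006] for sx,sy in((1,1),(1,-1),(-1,-1),(-1,1))]);cv2.polylines(im,[q.astype(int).reshape(-1,1,2)],True,(0,255,0),1)
cv2.imwrite('pics/w19o.png',im)
E
```

```text
t 29.05 tcp [434.9 153.3  99.7] phi -94.27 tilt [ 0.01 -0.  ] F [-1.1 -0.5 -1.9] w 11.3 mm q [  5.  21. 107.  -0.  52.  99.]
slide cm [ 2.97 -0.09 -0.07] norm 2.97
turn about x -0.07
[[285.0, 321.0], [351.0, 321.0], [351.0, 340.0], [285.0, 340.0]]
[[282.0, 203.0], [354.0, 203.0], [353.0, 225.0], [282.0, 225.0]]
```

View pics/w19o.png

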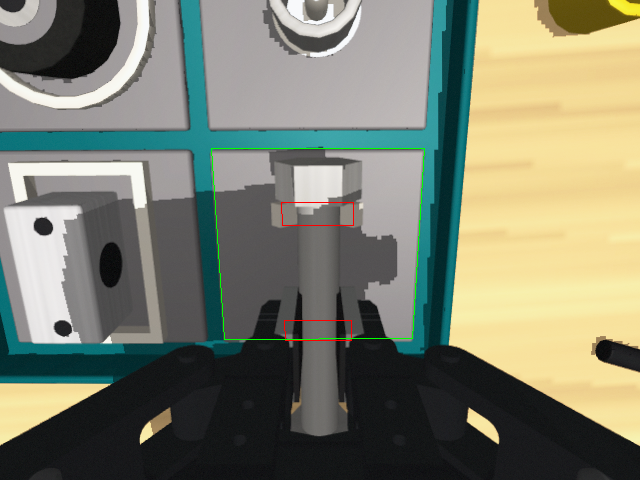

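The plate and saddles line up with the outlines (saddle centre (317,215)). Lowering.

```bash
python3 -m handwheel '[{"fingers":0.8,"slide":[1.5,-0.05,-0.05],"delta_rot":[0,0,0]},{"fingers":0.8,"slide":[1.3,0,0],"delta_rot":[0,0,0]},{"fingers":0.8,"slide":[0.9,0,0],"delta_rot":[0,0,0]},{"fingers":0.8,"slide":[0.4,0,0],"delta_rot":[0,0,0]},{"fingers":0.8,"slide":[0,0,0],"delta_rot":[0,0,0]}]' >/dev/null
python3 go.py 434 154 50
python3 -m handwheel '[{"fingers":0.8,"slide":[0.2,0,0],"delta_rot":[0,0,0]},{"fingers":0.8,"slide":[0.1,0,0],"delta_rot":[0,0,0]},{"fingers":0.8,"slide":[0,0,0],"delta_rot":[0,0,0]}]' >/dev/null
python3 go.py 434 154 50
```

```text
t 29.60 tcp [434.2 154.4  58.4] phi -94.16 tilt [0. 0.] F [-0.2  0.2 -0.6] w 11.2 mm q [  5.  25. 109.   0.  46.  99.]
slide cm [ 0.84 -0.02  0.04] norm 0.84
t 29.90 tcp [434.1 154.5  55.5] phi -94.14 tilt [0.02 0.  ] F [ 0.7 -0.1 -1.7] w 11.2 mm q [  5.  25. 109.   0.  46.  99.]
slide cm [ 0.54 -0.01  0.05] norm 0.55
```

```bash
python3 -m handwheel '[{"fingers":0.8,"slide":[0.1,0,0],"delta_rot":[0,0,0]},{"fingers":0.8,"slide":[0.1,0,0],"delta_rot":[0,0,0]},{"fingers":0.8,"slide":[0,0,0],"delta_rot":[0,0,0]}]' >/dev/null
python3 go.py 434 154 50
python3 -m handwheel '[{"fingers":0.8,"slide":[0.1,0,0],"delta_rot":[0,0,0]},{"fingers":0.8,"slide":[0.05,0,0],"delta_rot":[0,0,0]},{"fingers":0.8,"slide":[0,0,0],"delta_rot":[0,0,0]}]' >/dev/null
python3 go.py 434 154 50
```

```text
t 30.20 tcp [434.2 154.4  53.5] phi -94.14 tilt [ 0.02 -0.01] F [-1.  -1.1  1.2] w 11.3 mm q [  5.  26. 109.  -0.  45.  99.]
slide cm [ 0.35 -0.01  0.05] norm 0.35
t 30.50 tcp [434.3 154.3  53. ] phi -94.12 tilt [ 0.04 -0.03] F [-5.8 -3.7 16.9] w 11.9 mm q [  5.  26. 109.  -0.  45.  99.]
slide cm [ 0.3  -0.03  0.03] norm 0.31
```

```bash
python3 - <<'E'
from h import *
c=shot('wrist','w20');P=cloud(c)
for v in(185,230,290,330,370,400,420): print(v,np.nanmedian(P[v-2:v+3,317:322].reshape(-1,3),axis=0).round(4))
E
```

```text
185 [0.483  0.1509 0.0519]
230 [0.4682 0.1519 0.0471]
290 [0.4481 0.1534 0.0471]
330 [0.4335 0.1545 0.0466]
370 [0.4183 0.1556 0.0467]
400 [0.406  0.1565 0.0464]
420 [0.3976 0.1571 0.0468]
```

View pics/w20.png

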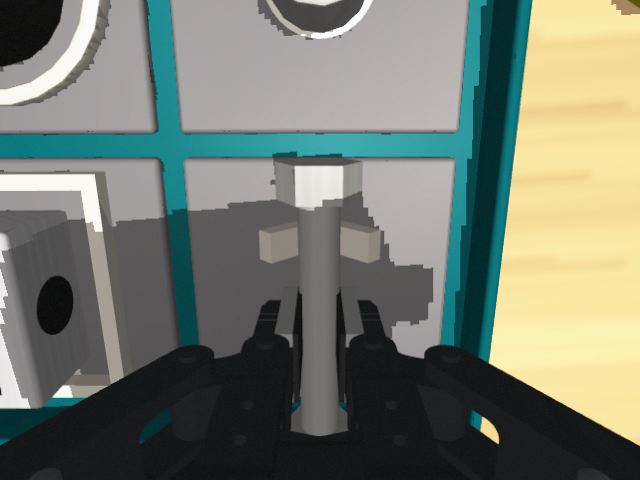

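Shank top reads 47 mm, so 43 mm after bias (axis 36 mm), level along its length and between the vee's arms at (319,240). Releasing.

```bash
python3 -m handwheel '[{"fingers":1.6,"slide":[-0.05,0,0],"delta_rot":[0,0,0]},{"fingers":2.4,"slide":[0,0,0],"delta_rot":[0,0,0]},{"fingers":3.5,"slide":[0,0,0],"delta_rot":[0,0,0]},{"fingers":3.5,"slide":[0,0,0],"delta_rot":[0,0,0]}]'
python3 -m handwheel '[{"fingers":3.5,"slide":[-1,0,0],"delta_rot":[0,0,0]},{"fingers":3.5,"slide":[-3,0,0],"delta_rot":[0,0,0]},{"fingers":3.5,"slide":[-5,0,0],"delta_rot":[0,0,0]},{"fingers":3.5,"slide":[0,0,0],"delta_rot":[0,0,0]},{"fingers":3.5,"slide":[0,0,0],"delta_rot":[0,0,0]}]' >/dev/null
python3 -m handwheel '[{"fingers":3.5,"slide":[-3,0,4],"delta_rot":[0,0,0]},{"fingers":3.5,"slide":[-2,0,4.5],"delta_rot":[0,0,0]},{"fingers":3.5,"slide":[0,0,4.9],"delta_rot":[0,0,0]},{"fingers":3.5,"slide":[0,0,4.9],"delta_rot":[0,0,0]},{"fingers":3.5,"slide":[0,0,4.9],"delta_rot":[0,0,0]}]' >/dev/null
python3 -m handwheel '[{"fingers":3.5,"slide":[0,0,4.9],"delta_rot":[0,0,0]},{"fingers":3.5,"slide":[0,0,4.9],"delta_rot":[0,0,0]},{"fingers":3.5,"slide":[0,0,4.9],"delta_rot":[0,0,0]},{"fingers":3.5,"slide":[0,0,0],"delta_rot":[0,0,0]},{"fingers":3.5,"slide":[0,0,0],"delta_rot":[0,0,0]}]' >/dev/null
python3 go.py
python3 - <<'E'
from h import *
t=shot('top','t20');s=shot('scene','s20')
a=cv2.resize(t['im'][205:365,95:255],(590,590),interpolation=cv2.INTER_CUBIC);cv2.imwrite('pics/t20c.png',a)
cv2.imwrite('pics/s20c.png',cv2.resize(s['im'][110:250,310:490],None,fx=4.2,fy=4.2,interpolation=cv2.INTER_CUBIC))
E
```

```text
clock: 30.95
tcp_pos: [0.434, 0.1545, 0.0522]
eef_rot: [[-0.0, 0.997, -0.072], [0.0, -0.072, -0.997], [-1.0, -0.0, -0.0]]
wrist_force: [-1.4, -0.1, -0.1]
width: 0.408
t 32.45 tcp [ 406.  -223.8  191.1] phi -94.26 tilt [-0.12  0.12] F [0.3 0.2 0.4] w 35.2 mm q [-43.  14. 101.   0.  66.  51.]
```

View pics/t20c.png

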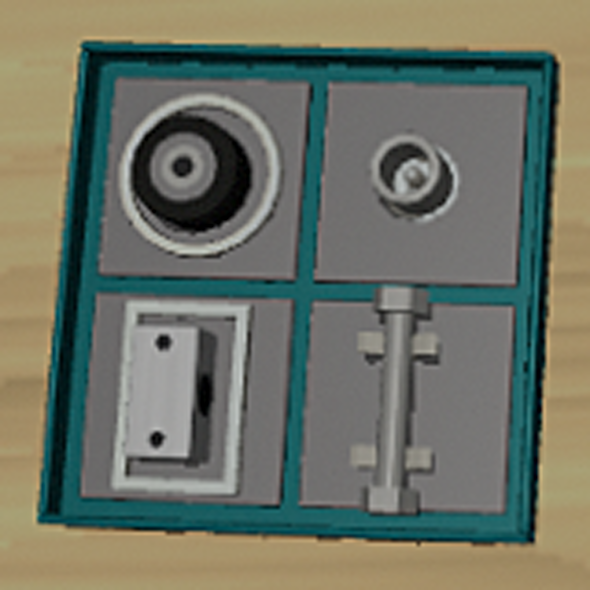

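View pics/s20c.png

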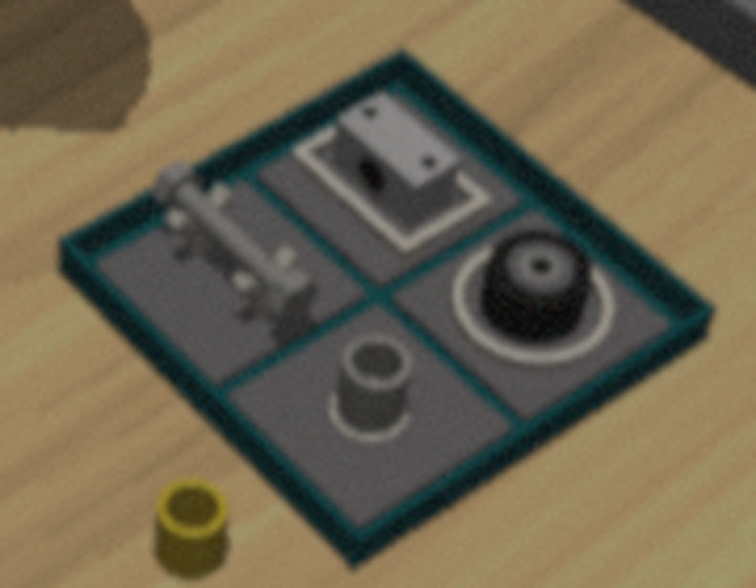

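View pics/t20.png

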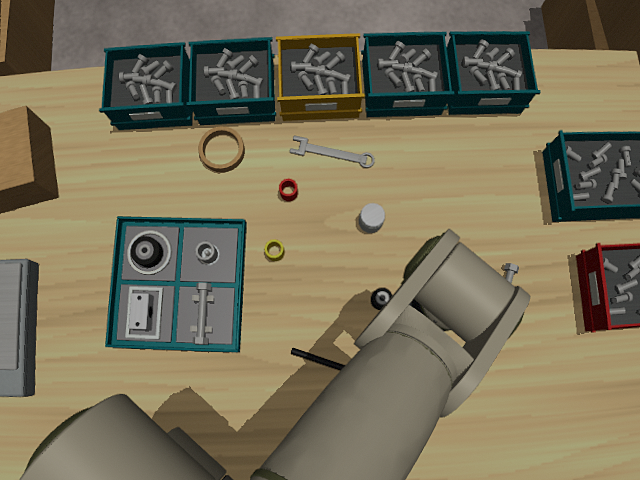

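```bash
python3 - <<'E'
from h import *
t=load('t20'); f=lambda u,v:[u/3.6875+95-.36,v/3.6875+205-.36]
for n,pts,z in(('wheel',[(182,166)],.038),('block',[(163,342),(156,439)],.042),('sleeve',[(412,171)],.046),('bolt hexes',[(402,302),(391,500)],.044)):
    print(n,(onplane(t,[f(*p) for p in pts],z).mean(0)*1000).round(1))
arm.close_job()
E
```

```text
wheel [556.6 262.8  38. ]
block [442.4 271.6  42. ]
sleeve [547.  142.6  46. ]
bolt hexes [432.9 151.6  44. ]
the job is handed in; nothing more can be done
```

The kit is made up in the teal tote and handed in at about 32.5 s of the 107 s. I placed the parts in the order asked: the large wheel in the round nest, the block in the rectangular nest, the sleeve over the post, and the long bolt across the vee saddles. Each was lowered to contact before release.

**Last checks:** The final top and scene pictures show all four parts seated. The centres from the top picture are within about 4 mm of the nests:

| Part | Measured x, y (mm) | Nest x, y (mm) |
|---|---|---|
| Wheel | 556.6, 262.8 | 557, 261.5 |
| Block | 442.4, 271.6 | 442, 270 |
| Sleeve | 547.0, 142.6 | 549, 146 |
| Bolt | 432.9, 151.6 | 434, 154 |

The red and yellow sleeves and the small wheel show in the last picture where they were. The short bolt is partly hidden behind the arm there, but its visible end is in its old place and the gripper never touched it.

**What disagreed:**
- **Early contact:** every part touched down about 4–5 mm earlier than the grasp heights implied. The force briefly reached about 38 N up on the wheel and 34 N on the block before I backed off; both are under the 40 N limit.
- **Depth readings:** the depth pictures read about 4 mm high. I allowed for that and used depth differences to confirm each part was down before opening the fingers.

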